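Charge the dip-solder pot: clamp it, load the ingots, tamp the charge level, release it

ROBOT

A 7-joint arm with a two-finger parallel gripper is mounted at the origin on a cart in front of the work surface, level with it; the furniture and walls round the work are solid. World frame = base frame: x ahead of the robot, y to its left, z up, the work surface at z = 0. Lengths are in m, angles in rad, forces in N, time in s.
With the tool pointing down it reaches from about 0.4 to 0.85 m from the base axis. Payload 10.4 kg.
Tool frame: the origin (TCP) lies midway between the tips of the shut fingers; the grasp point (between the pads) lies 19 mm behind it; z points along the fingers, y is the line along which they close (so a half turn about z gives the same grasp; the last joint's range is limited). The gripper opens to 87 mm and grips with 3 to 60 N. Pads are 19 mm wide; open, the fingers measure 117 mm over their backs; the gripper's body (75 mm by 190 mm) begins 51 mm behind the grasp point.
Start: joints at [1.152, 0.332, -0.065, 1.46, 0.022, 1.35, -0.088], TCP at [0.241, -0.577, 0.192] pointing down, gripper open.
Joint ranges: [-2.6, 2.6], [-0.5, 2.12], [-1.47, 1.34], [0.16, 2.42], [-1.27, 4.41], [0.06, 2.06], [-2.6, 2.6]. Speed limits (rad/s): [2.22, 2.22, 2.79, 2.79, 3.14, 3.14, 3.14].

INTERFACE

Orientations are given as a unit quaternion [x, y, z, w].
In Python, from plant import r, read_camera, camera_info, workorder gives the robot as it stands.
- The arm moves only by the tool carry_out, never from a script. Its argument "plan" is one flat list of numbers, 7 for each row, row after row: the turn, a rotation vector about the tool's x, y, z in degrees, then the shift along the tool's x, y, z in cm, then the closure, from 0 (fully open) to 1 (shut). In form: [rx, ry, rz, tx, ty, tz, fingers, rx, ry, rz, tx, ty, tz, fingers, ...]. A call has 1 to 8 rows; each row shifts and turns the commanded pose from where the row before left it, along the tool's axes as they then stand; what a row does not reach is not made up. A row lasts 1/10 s, in which the tool goes at most 50 mm and 8.59 degrees, less where a joint would pass 70% of its speed; a pose out of reach is approached as far as the arm can. A call is refused whole if a number of a shift passes 5 or a number of a turn 8.59, either way. A call with a gripper value outside its range is refused whole. The fingers move at their own pace and stop on an object; "force" is the grip in N (left out, the last holds). Time passes only in rows, so rows that do not move let the fingers close. It gives the time, the measured TCP pose, the force, the opening and the grip force at its end, in the units of the state.
- r.sense(): the state, without advancing time (a new reading comes with each control period).
- read_camera(name): name is "scene" or "top"; returns (picture, depth): 480x640x3 uint8, blue, green, red; 480x640 float32, m along the optical axis (not along the pixel's ray), 0 where there is no reading.
- camera_info(name): a dict with "fx", "fy", "cx", "cy" (pixels), "xyz" and "attitude" of the camera in the world. Camera axes: x right, y up, looking along -z (the intrinsics and any distortion apply to the point x, -y, -z); pixel columns grow to the right and rows downward; lengths in m; the calibration is good to about 2 mm. A picture is of the moment at which its call begins. camera_info takes no time and is no camera call.
- workorder.sign_off(): hands the job in; it is judged then, once.
The state is a dict: "time_s": time; "qpos": joint angles; "qd": joint speeds; "joint_efforts": joint torques, N m; "position": TCP position; "tool_rot": TCP orientation; "ft_force": force on the tool from outside, world axes, zero at the start; "moment": the same for the moment, N m; "finger_gap": finger opening in m; "gripper_force": force on a finger pad.
Only numpy, scipy, OpenCV 4.12 (cv2) and the standard library are available. Lean on these libraries where they do the work, as an engineer would, in place of code of your own. Each camera call takes 0.05 s, during which the arm holds its last target. There are 200 camera calls.

TASK

Charge the solder pot. Swing the toggle clamp over centre so that it locks down on the pot's lug, lay all the loose ingots from the bench flat side by side in the pot with the three already tipped into it, and then press the charge down with the flat tamper until every ingot, including the one riding high, lies flat on the pot's floor. Stand the tamper upright on the bench again and swing the clamp fully open, leaving the pot in its rails and free to grow when it is heated.

Things in the scene. Friction and masses are not known exactly. Their poses are not given: they have to be found in the camera images.
- bath: heater base of a small dip-solder bath: grey box, aluminium deck 214 x 298 mm (x -64 to +150), 34 mm above the bench; fixed, place and yaw vary. Origin on the bench under the middle of the pot's place; x points from the knob side (near the robot) to the clamp, y along the pot. A toggle clamp stands on the deck at x = 105 mm, y = 0, and is 160 mm high when open, 90 mm when locked
- nest (a point): point on the deck between the low steel rails (7 mm high, 2 mm play) where the underside centre of the pot belongs
- pot: open dark steel trough, loose, 0.8 kg, between rails on the deck: 82 (x) x 240 (y) x 34 mm high, floor 6 mm, cavity 72 x 230 mm and 28 mm deep, just an ingot's height. Clamp lug at the middle of its +x wall, top 20 mm above the pot's underside. Origin: centre of underside, axes as the bath's. Eight ingots lying along x fit side by side along y
- clamp_bar (a joint): angle (rad) of the toggle clamp's bar: 1.35 = open, bar upright (its start); 0 = bar level, locked (rests at 0 to 0.03). Bar, handle and link form a four-bar that passes dead centre just before 0: the bar touches the lug at about 0.06, then the handle must be pressed home with about 6 N and stays; 3 N of lift at the grip frees it. Stays where it is left when open
- clamp_spindle: spring-loaded rubber-tipped spindle at the free end of the clamp bar (origin at the bar's pivot); its tip presses on the pot's lug with about 10 N when the clamp is locked
- clamp_grip (a point): centre of the handle's black grip, 66 mm long, 16 x 16 mm. In the bath frame (x, z in mm; y = 0) it goes from open, handle nearly upright, (140, 133) by (149, 133), (168, 130), (183, 123), (193, 112), (198, 100), (201, 87) to locked, handle level and pointing to +x, (202, 74). Can be pinched across y from above all the way; it turns between the fingers
- heel_a: cast solder ingot, bright metal, 64 long (x) x 28 wide (y) x 28 mm high, 0.16 kg: upper 13 mm straight-sided (grip it there across y), below that tapering to a base 20 mm wide. Origin: centre of underside, z up. Already in the pot, flat on its floor, lying across it
- rider: cast solder ingot, bright metal, 64 long (x) x 28 wide (y) x 28 mm high, 0.16 kg: upper 13 mm straight-sided (grip it there across y), below that tapering to a base 20 mm wide. Origin: centre of underside, z up. In the pot, wedged by its taper between heel_a and heel_b, its base 16 to 21 mm above the pot floor. Friction holds it; 5 to 15 N from above drive the two apart and it goes down
- heel_b: cast solder ingot, bright metal, 64 long (x) x 28 wide (y) x 28 mm high, 0.16 kg: upper 13 mm straight-sided (grip it there across y), below that tapering to a base 20 mm wide. Origin: centre of underside, z up. Already in the pot, flat on its floor, on the +y side of the rider
- ingot_1: cast solder ingot, bright metal, 64 long (x) x 28 wide (y) x 28 mm high, 0.16 kg: upper 13 mm straight-sided (grip it there across y), below that tapering to a base 20 mm wide. Origin: centre of underside, z up. Loose on the bench; may be absent
- ingot_2: cast solder ingot, bright metal, 64 long (x) x 28 wide (y) x 28 mm high, 0.16 kg: upper 13 mm straight-sided (grip it there across y), below that tapering to a base 20 mm wide. Origin: centre of underside, z up. Loose on the bench; may be absent
- ingot_3: cast solder ingot, bright metal, 64 long (x) x 28 wide (y) x 28 mm high, 0.16 kg: upper 13 mm straight-sided (grip it there across y), below that tapering to a base 20 mm wide. Origin: centre of underside, z up. Loose on the bench; may be absent
- ingot_4: cast solder ingot, bright metal, 64 long (x) x 28 wide (y) x 28 mm high, 0.16 kg: upper 13 mm straight-sided (grip it there across y), below that tapering to a base 20 mm wide. Origin: centre of underside, z up. Loose on the bench; may be absent
- tamper: hand tamper standing upright on the bench, 0.4 kg: flat steel foot 58 x 60 x 10 mm, round shank, steel collar 36 mm across with its top 66 mm above the sole, above it a square wooden grip 24 x 24 mm from 66 to 128 mm. Origin at the centre of the sole, z up
- spool: bystander: black and white solder spool lying behind the work, 77 x 52 x 36 mm, origin at the underside; leave it where it is
- dropper: bystander: flux dropper bottle, 34 mm across, 94 mm high, origin at the underside; leave it where it is
- clamp_handle: handle of the toggle clamp (origin at its pivot on the bar, x along the handle to its free end); see clamp_grip
There are look-alikes about, which are no part of the job. What is shaped like the ingot_4 but red or turquoise is not meant.

How it is judged:
By the outcome, as a careful person would: the job done as asked, in the order asked, and still so for the second after the job is handed in, with the robot touching nothing.
Of ingot_1, ingot_2, ingot_3, ingot_4 only 2 to 4 are there at a start; the rules pass over those that are not, and their reading is None.
At some moment in a run one of ingot_1, ingot_2, ingot_3, ingot_4 may be knocked a few centimetres aside while the robot is not near it.
It also fails if it takes over 210 s, if anything falls off the work surface, if the arm or the gripper's body presses on something with over 40 N, if the wrist force passes 120 N, or if a joint passes its speed limit or range.

## Working session

There is one attempt and no reset: what is moved stays moved. The work goes in short steps, Python scripts to look and compute and a tool call to move; the robot and the scene stay as the last step left them, time stands still between calls to the robot, and variables do not carry over. Pictures are saved under pics/ and viewed, at most 17 in all, crops included, and the job is handed in when it is done.

Besides the shell and the picture viewer there is one more tool, called after ">>>" by a JSON object that holds its "fn" and its "kwargs". carry_out: Moves the arm, as the interface text tells. Its arguments: {"type":"object","properties":{"plan":{"type":"array"},"force":{"type":"number"}},"required":["plan"]}

```bash
ls; mkdir -p pics; python3 - <<'E'
from plant import r, read_camera, camera_info
import cv2,numpy as np
print(r.sense())
for n in("scene","top"):
    print(n,camera_info(n))
    p,d=read_camera(n); cv2.imwrite(f"pics/{n}0.png",p); np.save(f"{n}0.npy",d); print((d>0).mean())
E
```

```text
pics
{'time_s': 0.0, 'qpos': array([ 1.15237987,  0.33287888, -0.06471135,  1.46092877,  0.02158716,
        1.34988881, -0.08850967]), 'qd': array([ 0.00014131, -0.00158534, -0.00021366, -0.00087079, -0.00101451,
        0.00114339,  0.0011292 ]), 'joint_efforts': array([-7.07925719e-04, -6.23265982e+01,  2.41326622e-02, -3.89890909e+01,
       -6.14701537e-02,  4.00746579e-02,  9.87597605e-05]), 'position': array([ 0.24081736, -0.5762852 ,  0.1916556 ]), 'tool_rot': array([ 9.80477897e-01,  1.96628069e-01, -1.62076119e-04, -6.85533920e-04]), 'ft_force': array([ 0.11216757,  0.20251542, -0.84692621]), 'moment': array([-0.00474397,  0.04918543,  0.00560053]), 'gripper_force': 0.0, 'finger_gap': 0.08684602042120143}
scene {'fx': 593.7094820009729, 'fy': 593.7094820009729, 'cx': 321.23390720235466, 'cy': 238.77724826246322, 'xyz': array([-0.02603664,  0.63434662,  0.77536132]), 'attitude': array([-0.17056195,  0.37598029,  0.83072283, -0.37342606])}
0.9958528645833333
top {'fx': 471.90537258049636, 'fy': 471.90537258049636, 'cx': 316.97191397248133, 'cy': 236.64261833188104, 'xyz': array([0.54445008, 0.10965337, 1.0076221 ]), 'attitude': array([-0.00855885,  0.0254066 ,  0.71276725, -0.70088808])}
0.9959733072916667
```

View pics/top0.png

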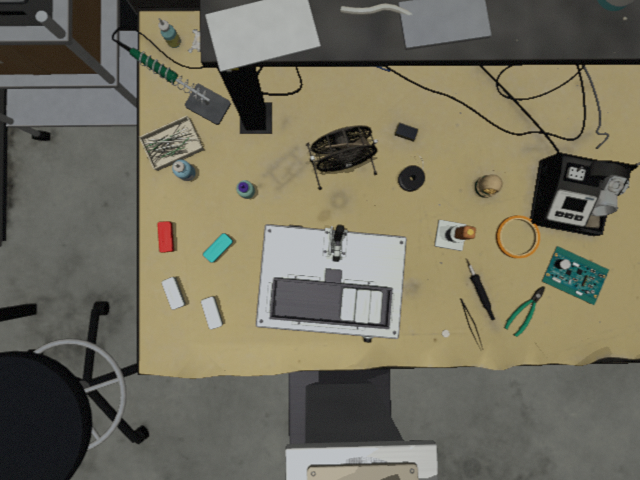

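View pics/scene0.png

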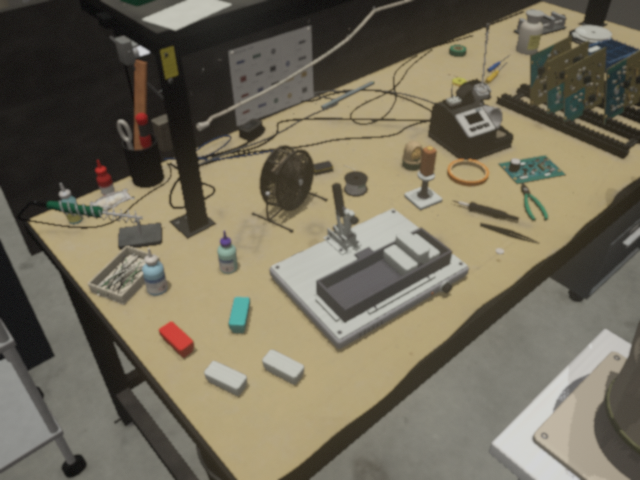

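Top view: the two bare-metal ingots are at (175,292) and (211,312). The look-alikes are red (166,237) and turquoise (219,248), so they are not meant. The tamper is at (455,235), the clamp at (337,240), and the pot with its three ingots at (330,302), with the ingots at the −y end. The spool (411,178) and dropper (246,189) are bystanders.

```bash
cat > h.py <<'E'
import numpy as np,cv2
from scipy.spatial.transform import Rotation as R
from plant import r,read_camera,camera_info
def cloud(n,d):
    c=camera_info(n); v,u=np.mgrid[:480,:640]
    p=np.stack([(u-c["cx"])/c["fx"]*d,-(v-c["cy"])/c["fy"]*d,-d],-1)
    return p@R.from_quat(c["attitude"]).as_matrix().T+c["xyz"]
def ray(n,uv,z):
    c=camera_info(n); uv=np.atleast_2d(uv).astype(float)
    p=np.c_[(uv[:,0]-c["cx"])/c["fx"],-(uv[:,1]-c["cy"])/c["fy"],-np.ones(len(uv))]@R.from_quat(c["attitude"]).as_matrix().T
    return c["xyz"]+p*((z-c["xyz"][2])/p[:,2])[:,None]
def proj(n,P):
    c=camera_info(n); q=(np.atleast_2d(P)-c["xyz"])@R.from_quat(c["attitude"]).as_matrix()
    return np.c_[c["cx"]-c["fx"]*q[:,0]/q[:,2],c["cy"]+c["fy"]*q[:,1]/q[:,2]]
def rect(pts):
    (x,y),(w,h),a=cv2.minAreaRect(pts[:,:2].astype(np.float32))
    if w<h: w,h,a=h,w,a+90
    return np.round([x,y,w,h,(a+90)%180-90],4)
E
python3 - <<'E'
from h import *
for n in("top","scene"):
    im=cv2.imread(f"pics/{n}0.png");d=np.load(f"{n}0.npy");P=cloud(n,d);z=P[...,2]
    print(n,"bench z",np.median(z[(abs(P[...,0]-.5)<.03)&(abs(P[...,1]-.28)<.03)&(d>0)]))
    hsv=cv2.cvtColor(im,cv2.COLOR_BGR2HSV)
    m=((hsv[...,1]<40)&(hsv[...,2]>120)&(z>.005)&(z<.1)&(P[...,0]>.2)&(P[...,0]<.8)&(abs(P[...,1])<.6)).astype(np.uint8)
    k,l,s,c=cv2.connectedComponentsWithStats(m)
    for i in range(1,k):
        if s[i,4]<60: continue
        q=P[l==i]; zt=np.median(q[:,2]); t=q[abs(q[:,2]-zt)<.008]
        cnt=cv2.findContours((l==i).astype(np.uint8),0,2)[0][0].reshape(-1,2)
        print(c[i].round(),s[i,4],"z",zt.round(4),rect(t),"ray",rect(ray(n,cnt,zt)))
E
```

```text
top bench z -0.00012092000336805242
[178. 166.] 92 z 0.0782 [ 7.33500e-01  3.59600e-01  1.94000e-02  1.85000e-02 -4.82031e+01] ray [7.32900e-01 3.59900e-01 2.16000e-02 1.99000e-02 8.92868e+01]
[570. 208.] 693 z 0.0832 [ 6.37000e-01 -4.20400e-01  8.03000e-02  4.63000e-02  7.65882e+01] ray [ 6.38300e-01 -4.22000e-01  8.90000e-02  6.20000e-02  7.78515e+01]
[608. 198.] 203 z 0.0836 [ 6.55900e-01 -4.97700e-01  3.39000e-02  2.80000e-02  7.77684e+01] ray [ 6.56300e-01 -4.96200e-01  3.45000e-02  2.66000e-02  7.89013e+01]
[599. 211.] 90 z 0.0458 [ 6.3650e-01 -4.9960e-01  2.4400e-02  1.7600e-02  8.8443e+01] ray [ 6.36400e-01 -5.00000e-01  2.52000e-02  1.67000e-02  8.91341e+01]
[448. 235.] 531 z 0.01 [ 5.91600e-01 -1.99100e-01  6.03000e-02  5.79000e-02  7.91656e+01] ray [ 5.91200e-01 -1.99200e-01  6.06000e-02  5.80000e-02  7.93075e+01]
[331. 271.] 8855 z 0.0337 [4.99200e-01 5.84000e-02 2.96300e-01 2.16400e-01 8.36042e+01] ray [5.01800e-01 5.84000e-02 2.94400e-01 2.20800e-01 8.38077e+01]
[565. 264.] 68 z 0.026 [ 5.25800e-01 -4.34400e-01  1.80000e-02  1.66000e-02 -5.21989e+01] ray [ 5.25900e-01 -
[... 1024 characters left out ...]
1 6.25000e-02 2.97200e-01 2.25700e-01 8.40712e+01]
[227. 251.] 113 z 0.0504 [6.84300e-01 2.37400e-01 3.09000e-02 2.50000e-02 5.60879e+01] ray [ 6.85500e-01  2.36500e-01  3.63000e-02  3.08000e-02 -3.52879e+01]
[400. 257.] 449 z 0.0671 [ 0.4559  0.0259  0.0701  0.0327 -7.1129] ray [ 0.4527  0.0288  0.066   0.0312 -6.2279]
[133. 268.] 222 z 0.0241 [ 7.9040e-01  4.0430e-01  8.5400e-02  2.3000e-02 -7.7435e+01] ray [ 7.8250e-01  3.8820e-01  1.1760e-01  2.9500e-02 -8.3455e+01]
[283. 364.] 631 z 0.0272 [ 0.4371  0.3074  0.0656  0.0297 17.9955] ray [ 0.4358  0.3079  0.0643  0.0292 17.3299]
[225. 375.] 665 z 0.0273 [ 0.4781  0.3857  0.0649  0.0285 21.2718] ray [ 0.4773  0.3863  0.0645  0.0295 20.3982]
```

```bash
python3 - <<'E'
from h import *
im=cv2.imread("pics/top0.png"); s=cv2.imread("pics/scene0.png")
a=cv2.resize(im[215:345,250:480],None,fx=3.4,fy=3.4,interpolation=cv2.INTER_CUBIC)
cv2.imwrite("pics/c1.png",a)
E
```

```text
(no output)
```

View pics/c1.png

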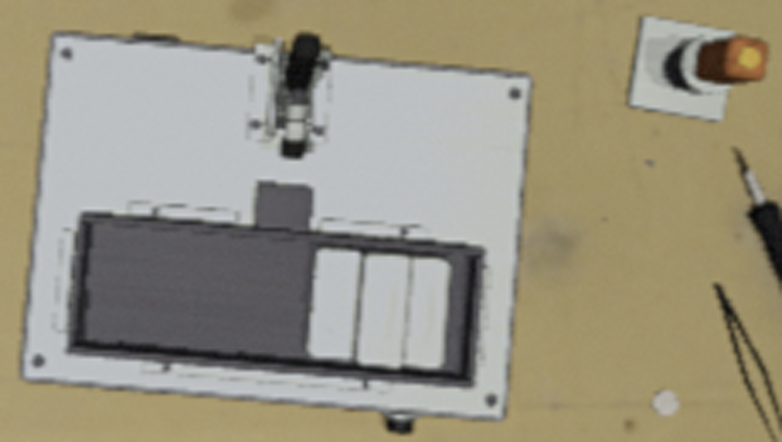

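Crop: two metal ingots sit on the bench, and the three in the pot are at (380,310), with the middle one riding high. The tamper foot is at (680,70) and its grip leans outward only by parallax. The choice is clear. Next I measure the pot rim, the three ingots, the clamp grip and the tamper grip.

```bash
cat >> h.py <<'E'
YAW=-6.25; B=np.array([0.4553,0.0645])
def toB(P): 
    a=np.radians(YAW); d=P[...,:2]-B
    return np.stack([d[...,0]*np.cos(a)+d[...,1]*np.sin(a),-d[...,0]*np.sin(a)+d[...,1]*np.cos(a),P[...,2]],-1)
def toW(b):
    a=np.radians(YAW); return np.array([b[0]*np.cos(a)-b[1]*np.sin(a)+B[0],b[0]*np.sin(a)+b[1]*np.cos(a)+B[1]]+list(b[2:]))
E
python3 - <<'E'
from h import *
for n in("top","scene"):
    im=cv2.imread(f"pics/{n}0.png");d=np.load(f"{n}0.npy");P=cloud(n,d);b=toB(P)*1000
    x,y,z=b[...,0],b[...,1],b[...,2]; hsv=cv2.cvtColor(im,cv2.COLOR_BGR2HSV)
    pct=lambda m:[np.percentile(b[m],q,axis=0).round(1).tolist() for q in(2,50,98)]
    rim=(abs(z-68)<3)&(abs(x)<60)&(abs(y)<140)&(hsv[...,2]<110)
    print(n,"rim",rim.sum(),rect(P[rim]),toB(np.r_[rect(P[rim])[:2],0]))
    fl=(abs(x)<28)&(abs(z-40)<5)&(abs(y)<110);print(" floor",fl.sum(),pct(fl))
    br=(hsv[...,2]>140)&(abs(x)<40)&(abs(y)<120)&(z>55)
    for lo,hi,t in((60,74,"heels"),(78,98,"rider")):
        m=br&(z>lo)&(z<hi); print(" ",t,m.sum(),pct(m))
    ins=br&(abs(x)<25)
    for yy in range(-110,0,6):
        m=ins&(abs(y-yy)<3)
        if m.sum()>3: print("   y",yy,np.median(z[m]).round(1),end="")
    print()
    g=(abs(x-140)<35)&(abs(y)<25)&(z>100)&(z<185)&(hsv[...,2]<90); print(" grip",g.sum(),pct(g) if g.any() else 0)
    t=(np.hypot(P[...,0]-.591,P[...,1]+.198)<.06)&(z>105)&(z<140)
    print(" tampertop",t.sum(),np.median(P[t],axis=0).round(4),rect(P[t&(z>122)]))
E
```

```text
top rim 693 [4.57200e-01 6.21000e-02 2.38800e-01 8.19000e-02 8.39044e+01] [ 0.00214999 -0.00217889  0.        ]
 floor 1842 [[-26.9, -107.0, 36.2], [0.0, 41.5, 39.5], [27.0, 106.9, 42.9]]
  heels 773 [[-26.7, -100.9, 63.9], [3.2, -47.1, 67.4], [33.4, -23.7, 70.8]]
  rider 437 [[-25.2, -75.9, 84.8], [4.5, -63.0, 88.1], [34.2, -50.1, 91.7]]
   y -104 66.6   y -98 67.4   y -92 67.0   y -86 68.0   y -80 67.1   y -74 87.8   y -68 88.0   y -62 88.3   y -56 88.1   y -50 86.8   y -44 67.7   y -38 67.5   y -32 67.6   y -26 67.5
 grip 156 [[116.1, -7.6, 103.6], [135.8, 0.0, 137.9], [151.5, 7.3, 156.5]]
 tampertop 198 [ 0.5909 -0.1946  0.1262] [ 5.91800e-01 -1.98100e-01  2.46000e-02  2.34000e-02  7.66642e+01]
scene rim 650 [4.54900e-01 6.33000e-02 2.38800e-01 8.39000e-02 8.40879e+01] [-0.00026698 -0.00123641  0.        ]
 floor 1345 [[-15.7, -28.6, 36.6], [4.8, 34.4, 39.4], [27.1, 93.4, 42.4]]
  heels 560 [[-29.1, -101.2, 64.4], [-0.3, -40.4, 67.3], [39.0, 63.6, 69.9]]
  rider 398 [[-28.7, -75.8, 84.9], [0.3, -62.0, 87.9], [32.7, -49.1, 91.0]]
   y -104 66.7   y -98 67.5   y -92 67.5   y -86 68.2   y -80 76.7   y -74 87.5   y -68 87.8   y -62 87.8   y -56 88.2   y -50 87.5   y -44 67.5   y -38 67.5   y -32 67.5   y -26 66.8   y -20 67.9
 grip 216 [[123.9, -3.8, 101.3], [133.9, 3.2, 130.3], [144.5, 7.3, 154.6]]
 tampertop 198 [ 0.5853 -0.1919  0.1209] [ 5.90200e-01 -1.97600e-01  2.75000e-02  2.55000e-02 -8.16123e+01]
```

```bash
sed -i 's/^YAW=.*/YAW=-6.1; B=np.array([0.456,0.0627])/' h.py; cat >> h.py <<'E'
def tool():
    s=r.sense(); M=R.from_quat(s["tool_rot"]).as_matrix(); return s,M,np.degrees(np.arctan2(M[1,0],M[0,0]))
def plan(*wps,step=4.0,dstep=7.):
    """wps: (x,y,z,yaw) TCP world; prints rows 'n x [rz tx ty tz]' in tool axes, tilt correction first"""
    s,M,yaw=tool(); p=s["position"]; 
    tilt=(R.from_matrix(M).inv()*R.from_euler("z",yaw,degrees=True)*R.from_euler("x",180,degrees=True)).as_rotvec(degrees=True)
    print("at",p.round(4),"yaw",yaw.round(2),"tilt fix",tilt.round(2),"F",s["ft_force"].round(1),"gap",round(s["finger_gap"],4),"gf",round(s["gripper_force"],1),"t",round(s["time_s"],1))
    for w in wps:
        w=np.array(w,float); d=w[:3]-p; dy=w[3]-yaw
        n=int(max(1,np.ceil(np.linalg.norm(d)*100/step),np.ceil(abs(dy)/dstep)))
        a=np.radians(w[3]) if n==1 else None
        rz=-dy/n
        # rows share the world shift; tool axes turn as rows go (shift taken in axes before the row's turn)
        for i in range(n):
            t=np.radians(yaw+dy*i/n); v=d/n*100
            print([0,0,round(rz,2),round(v[0]*np.cos(t)+v[1]*np.sin(t),2),round(v[0]*np.sin(t)-v[1]*np.cos(t),2),round(-v[2],2)],f"yaw {np.degrees(t):.1f}")
        p=w[:3];yaw=w[3]
E
python3 - <<'E'
from h import *
g=toW([.140,0,.215]); print(g)
plan((*g,YAW))
E
```

```text
[0.59520731 0.04782303 0.215     ]
at [ 0.2408 -0.5763  0.1917] yaw 22.68 tilt fix [-0.07  0.01 -0.  ] F [-0.  -0.1  0.7] gap 0.0871 gf 0.0 t 0.1
[0, 0, np.float64(1.6), np.float64(3.15), np.float64(-2.44), np.float64(-0.13)] yaw 22.7
[0, 0, np.float64(1.6), np.float64(3.08), np.float64(-2.53), np.float64(-0.13)] yaw 21.1
[0, 0, np.float64(1.6), np.float64(3.01), np.float64(-2.61), np.float64(-0.13)] yaw 19.5
[0, 0, np.float64(1.6), np.float64(2.94), np.float64(-2.7), np.float64(-0.13)] yaw 17.9
[0, 0, np.float64(1.6), np.float64(2.86), np.float64(-2.78), np.float64(-0.13)] yaw 16.3
[0, 0, np.float64(1.6), np.float64(2.78), np.float64(-2.86), np.float64(-0.13)] yaw 14.7
[0, 0, np.float64(1.6), np.float64(2.7), np.float64(-2.93), np.float64(-0.13)] yaw 13.1
[0, 0, np.float64(1.6), np.float64(2.62), np.float64(-3.01), np.float64(-0.13)] yaw 11.5
[0, 0, np.float64(1.6), np.float64(2.54), np.float64(-3.08), np.float64(-0.13)] yaw 9.9
[0, 0, np.float64(1.6), np.float64(2.45), np.float64(-3.15), np.float64(-0.13)] yaw 8.3
[0, 0, np.float64(1.6), np.float64(2.36), np.float64(-3.21), np.float64(-0.13)] yaw 6.7
[0, 0, np.float64(1.6), np.float64(2.27), np.float64(-3.28), np.float64(-0.13)] yaw 5.1
[0, 0, np.float64(1.6), np.float64(2.18), np.float64(-3.34), np.float64(-0.13)] yaw 3.5
[0, 0, np.float64(1.6), np.float64(2.08), np.float64(-3.4), np.float64(-0.13)] yaw 1.9
[0, 0, np.float64(1.6), np.float64(1.99), np.float64(-3.46), np.float64(-0.13)] yaw 0.3
[0, 0, np.float64(1.6), np.float64(1.89), np.float64(-3.51), np.float64(-0.13)] yaw -1.3
[0, 0, np.float64(1.6), np.float64(1.79), np.float64(-3.56), np.float64(-0.13)] yaw -2.9
[0, 0, np.float64(1.6), np.float64(1.69), np.float64(-3.61), np.float64(-0.13)] yaw -4.5
```

```bash
python3 - <<'E'
s=open("h.py").read(); i=s.index("    for w in wps:")
s=s[:i]+'''    for w in wps:
        w=np.array(w,float); d=(w[:3]-p)*100; dy=yaw-w[3]
        if abs(dy)>.15: k=int(np.ceil(abs(dy)/dstep)); print(k,"x turn",round(float(dy/k),2))
        t=np.radians(w[3]); n=int(max(1,np.ceil(np.linalg.norm(d)/step)))
        v=np.array([d[0]*np.cos(t)+d[1]*np.sin(t),d[0]*np.sin(t)-d[1]*np.cos(t),-d[2]])
        print(n,"x shift",(v/n).round(2).tolist()," total",v.round(2).tolist())
        p=w[:3];yaw=w[3]
'''
open("h.py","w").write(s)
E
python3 -c "
from h import *
plan((*toW([.140,0,.215]),YAW),step=4.6)"
```

```text
at [ 0.2408 -0.5763  0.1917] yaw 22.68 tilt fix [-0.07  0.01 -0.  ] F [-0.  -0.1  0.7] gap 0.0871 gf 0.0 t 0.1
5 x turn 5.76
16 x shift [1.79, -4.11, -0.15]  total [28.61, -65.83, -2.33]
```

>>> {"fn": "carry_out", "kwargs": {"plan": [0,0,5.76,0,0,0,0,0,0,5.76,0,0,0,0,0,0,5.76,0,0,0,0,0,0,5.76,0,0,0,0,0,0,5.76,0,0,0,0,0,0,0,1.79,-4.11,-0.15,0,0,0,0,1.79,-4.11,-0.15,0,0,0,0,1.79,-4.11,-0.15,0]}}

```text
time_s: 0.9
position: [0.3079, -0.4582, 0.1965]
tool_rot: [0.999, -0.054, -0.0, -0.0]
ft_force: [1.3, 0.2, 0.0]
finger_gap: 0.087
gripper_force: 0.0
```

>>> {"fn": "carry_out", "kwargs": {"plan": [0,0,0,1.79,-4.11,-0.15,0,0,0,0,1.79,-4.11,-0.15,0,0,0,0,1.79,-4.11,-0.15,0,0,0,0,1.79,-4.11,-0.15,0,0,0,0,1.79,-4.11,-0.15,0,0,0,0,1.79,-4.11,-0.15,0,0,0,0,1.79,-4.11,-0.15,0,0,0,0,1.79,-4.11,-0.15,0]}}

```text
time_s: 1.7
position: [0.4854, -0.1465, 0.2089]
tool_rot: [0.999, -0.053, -0.0, 0.0]
ft_force: [2.4, -1.1, -0.9]
finger_gap: 0.0867
gripper_force: 0.0
```

>>> {"fn": "carry_out", "kwargs": {"plan": [0,0,0,1.79,-4.11,-0.15,0,0,0,0,1.79,-4.11,-0.15,0,0,0,0,1.79,-4.11,-0.15,0,0,0,0,1.79,-4.11,-0.15,0,0,0,0,1.79,-4.11,-0.15,0,0,0,0,0,0,0,0]}}

```text
time_s: 2.3
position: [0.5965, 0.0539, 0.2157]
tool_rot: [0.999, -0.049, -0.0, -0.002]
ft_force: [-0.6, 0.3, 0.1]
finger_gap: 0.0873
gripper_force: 0.0
```

```bash
python3 - <<'E'
from h import *
plan((*toW([.140,0,.215]),YAW),(*toW([.140,0,.116]),YAW))
for n in("top","scene"):
    p,d=read_camera(n); cv2.imwrite(f"pics/{n}1.png",p)
E
```

```text
at [0.5965 0.0539 0.2157] yaw -5.65 tilt fix [-0.21  0.07 -0.  ] F [-0.6  0.3  0.1] gap 0.0873 gf 0.0 t 2.3
1 x turn 0.45
1 x shift [-0.07, 0.62, 0.07]  total [-0.07, 0.62, 0.07]
3 x shift [0.0, -0.0, 3.3]  total [0.0, -0.0, 9.9]
```

>>> {"fn": "carry_out", "kwargs": {"plan": [0,0,0,0,0,0,0,0,0,0,0,0,0,0]}}

```text
time_s: 2.6
position: [0.5957, 0.045, 0.2164]
tool_rot: [0.999, -0.054, -0.0, 0.0]
ft_force: [-0.0, -0.5, -0.6]
finger_gap: 0.0868
gripper_force: 0.0
```

```bash
python3 - <<'E'
from h import *
plan((*toW([.140,0,.215]),YAW),(*toW([.140,0,.116]),YAW))
p,d=read_camera("scene"); cv2.imwrite("pics/s2.png",cv2.resize(p[60:360,200:600],None,fx=2,fy=2))
E
```

```text
at [0.5957 0.045  0.2164] yaw -6.25 tilt fix [0.05 0.   0.  ] F [-0.  -0.5 -0.6] gap 0.0868 gf 0.0 t 2.6
1 x shift [-0.07, -0.28, 0.14]  total [-0.07, -0.28, 0.14]
3 x shift [0.0, -0.0, 3.3]  total [0.0, -0.0, 9.9]
```

View pics/s2.png

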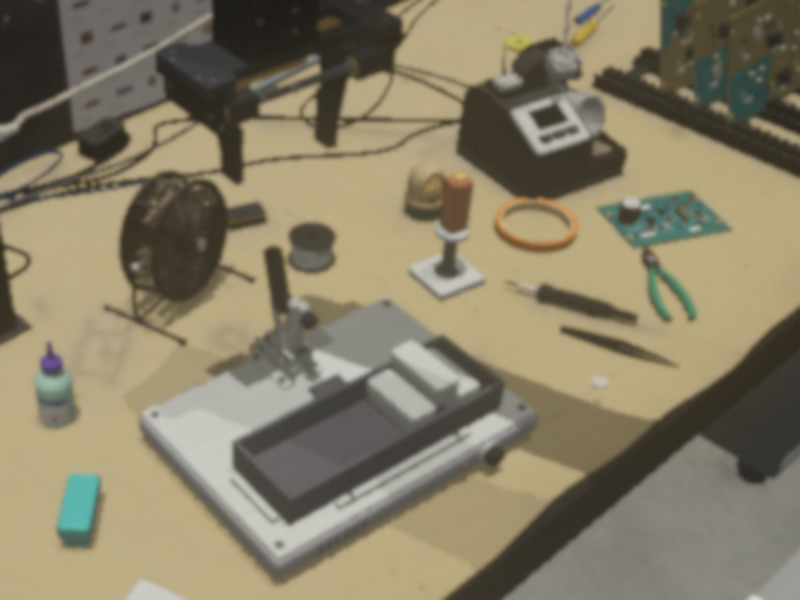

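Picture: the gripper at (290,110) hovers above the clamp grip, whose top is at (275,250). The black reel (180,240) behind needs a clearance check.

```bash
python3 - <<'E'
from h import *
for n in("top","scene"):
    P=cloud(n,np.load(f"{n}0.npy")); b=toB(P)
    m=(b[...,0]>.17)&(b[...,0]<.34)&(abs(b[...,1])<.13)&(b[...,2]>.03)&(b[...,2]<.4)
    q=b[m]; print(n,m.sum(),np.percentile(q,[1,50,99],axis=0).round(3).tolist())
    for h in(.05,.1,.12,.15): k=q[q[:,2]>h]; print(h,len(k),k[:,0].min().round(3),k[:,1].min().round(3),k[:,2].max().round(3)) if len(k) else 0
E
```

```text
top 1838 [[0.268, -0.127, 0.031], [0.303, 0.008, 0.094], [0.339, 0.066, 0.138]]
0.05 1661 0.267 -0.065 0.141
0.1 811 0.272 -0.058 0.141
0.12 426 0.277 -0.046 0.141
scene 2475 [[0.266, -0.062, 0.032], [0.292, 0.015, 0.087], [0.338, 0.066, 0.136]]
0.05 2151 0.262 -0.065 0.14
0.1 899 0.268 -0.058 0.14
0.12 352 0.275 -0.046 0.14
```

>>> {"fn": "carry_out", "kwargs": {"plan": [0,0,0,-0.07,-0.28,1.04,0.4,0,0,0,0,0,3,0.5,0,0,0,0,0,3,0.55,0,0,0,0,0,3,0.55,0,0,0,0,0,0,0.8,0,0,0,0,0,0,0.95,0,0,0,0,0,0,0.95], "force": 15}}

```text
time_s: 3.35
position: [0.5965, 0.0496, 0.1179]
tool_rot: [0.999, -0.053, 0.001, -0.0]
ft_force: [0.7, 0.3, 0.7]
finger_gap: 0.0387
gripper_force: 0.0
```

```bash
python3 - <<'E'
from h import *
W=[(140,133),(149,133),(168,130),(183,123),(193,112),(198,100),(201,87),(202,74)]
plan(*[(*toW([x/1000,0,z/1000-.019]),YAW) for x,z in W],step=2.5)
E
```

```text
at [0.5965 0.0496 0.1179] yaw -6.13 tilt fix [-0.03 -0.15  0.  ] F [0.7 0.3 0.7] gap 0.0387 gf 0.0 t 3.4
1 x shift [-0.11, 0.19, 0.39]  total [-0.11, 0.19, 0.39]
1 x shift [0.9, -0.0, -0.0]  total [0.9, -0.0, -0.0]
1 x shift [1.9, 0.0, 0.3]  total [1.9, 0.0, 0.3]
1 x shift [1.5, -0.0, 0.7]  total [1.5, -0.0, 0.7]
1 x shift [1.0, -0.0, 1.1]  total [1.0, -0.0, 1.1]
1 x shift [0.5, 0.0, 1.2]  total [0.5, 0.0, 1.2]
1 x shift [0.3, -0.0, 1.3]  total [0.3, -0.0, 1.3]
1 x shift [0.1, -0.0, 1.3]  total [0.1, -0.0, 1.3]
```

Fingers are not fully shut yet, so I let them close.

>>> {"fn": "carry_out", "kwargs": {"plan": [0,0,0,0,0.1,0.2,0.95,0,0,0,0,0,0,0.95,0,0,0,0,0,0,0.95,0,0,0,0,0,0,0.95]}}

```text
time_s: 3.75
position: [0.5957, 0.0478, 0.1146]
tool_rot: [0.999, -0.054, 0.0, 0.0]
ft_force: [-0.0, -2.8, 3.0]
finger_gap: 0.0158
gripper_force: 15.0
```

```bash
python3 - <<'E'
from h import *
plan((*toW([.14,0,.114]),YAW))
print(toB(r.sense()["position"]))
E
```

```text
at [0.5957 0.0478 0.1146] yaw -6.16 tilt fix [ 0.04 -0.05 -0.  ] F [-0.  -2.8  3. ] gap 0.0158 gf 15.0 t 3.8
1 x shift [-0.05, 0.01, 0.06]  total [-0.05, 0.01, 0.06]
[1.40521158e-01 8.06280505e-05 1.14626906e-01]
```

>>> {"fn": "carry_out", "kwargs": {"plan": [0,0,0,0.9,0,0,0.95,0,0,0,0.95,0,0.15,0.95,0,0,0,0.95,0,0.15,0.95,0,0,0,0.75,0,0.35,0.95,0,0,0,0.75,0,0.35,0.95,0,0,0,0.5,0,0.55,0.95,0,0,0,0.5,0,0.55,0.95,0,0,0,0,0,0,0.95], "force": 15}}

```text
time_s: 4.55
position: [0.6513, 0.0421, 0.0937]
tool_rot: [0.999, -0.054, 0.003, -0.0]
ft_force: [6.2, -5.1, 5.1]
finger_gap: 0.0158
gripper_force: 15.0
```

```bash
python3 - <<'E'
from h import *
plan((*toW([.193,0,.093]),YAW))
print(toB(r.sense()["position"]))
E
```

```text
at [0.6513 0.0421 0.0937] yaw -6.18 tilt fix [-0.03 -0.31  0.  ] F [ 6.2 -5.1  5.1] gap 0.0158 gf 15.0 t 4.5
1 x shift [-0.34, 0.03, 0.07]  total [-0.34, 0.03, 0.07]
[0.19642634 0.00029847 0.09370808]
```

>>> {"fn": "carry_out", "kwargs": {"plan": [0,0,0,0.2,0,0.6,0.95,0,0,0,0.2,0,0.6,0.95,0,0,0,0.1,0,0.65,0.95,0,0,0,0.1,0,0.65,0.95,0,0,0,0.05,0,0.65,0.95,0,0,0,0.05,0,0.65,0.95,0,0,0,0,0,0.2,0.95,0,0,0,0,0,0,0.95], "force": 20}}

```text
time_s: 5.35
position: [0.6599, 0.0411, 0.0547]
tool_rot: [0.999, -0.054, 0.005, -0.0]
ft_force: [12.1, -4.5, 3.4]
finger_gap: 0.016
gripper_force: 20.0
```

```bash
python3 - <<'E'
from h import *
plan((*toW([.202,0,.055]),YAW))
print(toB(r.sense()["position"]))
E
```

```text
at [0.6599 0.0411 0.0547] yaw -6.2 tilt fix [-0.06 -0.54  0.  ] F [12.1 -4.5  3.4] gap 0.016 gf 20.0 t 5.3
1 x shift [-0.31, 0.02, -0.03]  total [-0.31, 0.02, -0.03]
[2.05082907e-01 1.71262060e-04 5.47093606e-02]
```

>>> {"fn": "carry_out", "kwargs": {"plan": [0,0,0,-0.3,0,0.3,0.95,0,0,0,0,0,0.3,0.95,0,0,0,0,0,0,0.95]}}

```text
time_s: 5.65
position: [0.6585, 0.0412, 0.0495]
tool_rot: [0.999, -0.054, 0.006, -0.0]
ft_force: [17.7, -5.3, 3.4]
finger_gap: 0.0159
gripper_force: 20.0
```

```bash
python3 - <<'E'
from h import *
plan((*toW([.202,0,.055]),YAW))
print(toB(r.sense()["position"]))
E
```

```text
at [0.6585 0.0412 0.0495] yaw -6.22 tilt fix [-0.08 -0.73  0.  ] F [17.7 -5.3  3.4] gap 0.0159 gf 20.0 t 5.7
1 x shift [-0.16, 0.01, -0.55]  total [-0.16, 0.01, -0.55]
[2.03627362e-01 1.23273201e-04 4.94690085e-02]
```

>>> {"fn": "carry_out", "kwargs": {"plan": [0,0,0,0,0,0,0.6,0,0,0,0,0,0,0.6,0,0,0,0,0,-3,0.6,0,0,0,0,0,-3,0.6,0,0,0,0,0,-3,0.6,0,0,0,0,0,-3,0.6,0,0,0,-4.2,0,0,0.6,0,0,0,0,0,0,0.9]}}

```text
time_s: 6.45
position: [0.6059, 0.0491, 0.1661]
tool_rot: [0.999, -0.052, -0.002, 0.0]
ft_force: [0.7, 0.6, -0.8]
finger_gap: 0.0315
gripper_force: 0.0
```

```bash
python3 - <<'E'
from h import *
plan((*toW([.202,0,.155]),YAW))
for n in("scene","top"):
    p,d=read_camera(n); np.save("d.npy",d); b=toB(cloud(n,d))*1000; hsv=cv2.cvtColor(p,cv2.COLOR_BGR2HSV)
    m=(b[...,0]>160)&(b[...,0]<255)&(abs(b[...,1])<14)&(b[...,2]>40)&(b[...,2]<105)
    q=b[m]; print(n,m.sum())
    for x in range(160,250,12):
        k=q[abs(q[:,0]-x)<6]; print(x,len(k),np.median(k[:,2]).round(1) if len(k) else "",end="; ")
    if n=="scene": cv2.imwrite("pics/s3.png",cv2.resize(p[140:300,260:460],None,fx=3.5,fy=3.5))
E
```

```text
at [0.6059 0.0491 0.1661] yaw -5.92 tilt fix [0.03 0.23 0.  ] F [ 0.7  0.6 -0.8] gap 0.0315 gf 0.0 t 6.5
1 x turn 0.18
2 x shift [2.57, 0.12, 0.55]  total [5.15, 0.24, 1.11]
scene 214
160 32 92.9; 172 57 95.1; 184 53 98.8; 196 47 101.2; 208 21 100.6; 220 4 99.4; 232 0 ; 244 0 ; top 0
160 0 ; 172 0 ; 184 0 ; 196 0 ; 208 0 ; 220 0 ; 232 0 ; 244 0 ;
```

View pics/s3.png

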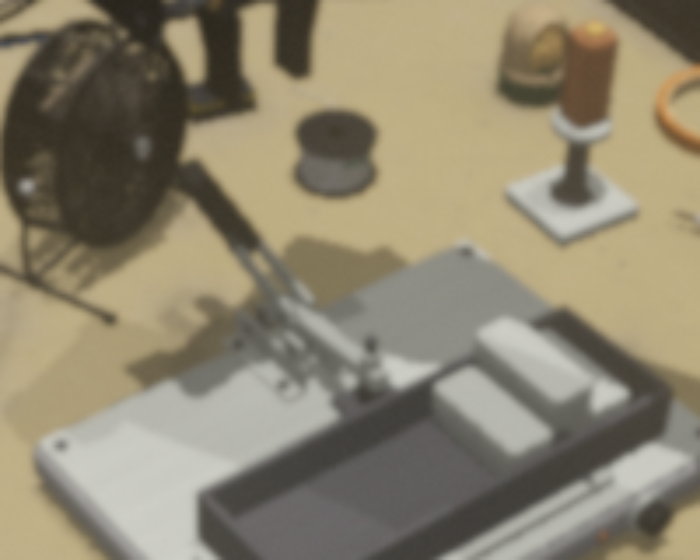

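Picture: the bar is nearly down at (370,370), but the handle at (220,210) still slopes up. Its top is at about 100 mm where 82 is needed, so the pinch slid and it is not locked. I'll press from above with shut fingers.

>>> {"fn": "carry_out", "kwargs": {"plan": [0,0,0,2.7,0.1,0,1,0,0,0,2.7,0.1,0,1,0,0,0,0,0,1,1,0,0,0,0,0,1.5,1,0,0,0,0,0,1.5,1,0,0,0,0,0,1,1,0,0,0,0,0,0,1]}}

```text
time_s: 7.25
position: [0.6623, 0.039, 0.1148]
tool_rot: [0.999, -0.053, -0.002, 0.0]
ft_force: [1.1, 0.3, 0.4]
finger_gap: 0.0004
gripper_force: 0.0
```

```bash
python3 - <<'E'
from h import *
plan((*toW([.204,0,.081]),YAW))
print(toB(r.sense()["position"]))
E
```

```text
at [0.6623 0.039  0.1148] yaw -6.1 tilt fix [0.04 0.18 0.  ] F [1.1 0.3 0.4] gap 0.0004 gf 0.0 t 7.2
1 x shift [-0.37, -0.16, 3.38]  total [-0.37, -0.16, 3.38]
[ 0.20768059 -0.00161604  0.11483011]
```

>>> {"fn": "carry_out", "kwargs": {"plan": [0,0,0,-0.1,-0.15,0.6,1,0,0,0,0,0,0.6,1,0,0,0,0,0,0.6,1,0,0,0,0,0,0.5,1,0,0,0,0,0,0.5,1,0,0,0,0,0,0.5,1,0,0,0,0,0,0.2,1,0,0,0,0,0,0,1]}}

```text
time_s: 8.05
position: [0.6628, 0.0407, 0.0817]
tool_rot: [0.999, -0.053, -0.0, 0.0]
ft_force: [-0.2, -0.3, 0.0]
finger_gap: 0.0005
gripper_force: 0.0
```

```bash
python3 - <<'E'
from h import *
plan((*toW([.204,0,.081]),YAW))
print(toB(r.sense()["position"]))
E
```

```text
at [0.6628 0.0407 0.0817] yaw -6.12 tilt fix [0.01 0.02 0.  ] F [-0.2 -0.3  0. ] gap 0.0005 gf 0.0 t 8.1
1 x shift [-0.4, 0.01, 0.07]  total [-0.4, 0.01, 0.07]
[2.07978403e-01 7.39193287e-05 8.17015713e-02]
```

>>> {"fn": "carry_out", "kwargs": {"plan": [0,0,0,0,0,0.2,1,0,0,0,0,0,0.2,1,0,0,0,0,0,0,1]}}

```text
time_s: 8.35
position: [0.6632, 0.0407, 0.0781]
tool_rot: [0.999, -0.053, 0.0, -0.0]
ft_force: [1.2, -0.7, -0.1]
finger_gap: 0.0005
gripper_force: 0.5
```

>>> {"fn": "carry_out", "kwargs": {"plan": [0,0,0,0,0,-3,1,0,0,0,0,0,-3,1,0,0,0,0,0,-3,0.5,0,0,0,0,0,-2,0.3,0,0,0,-3,3,0,0,0,0,0,-3,-3,0,0]}}

```text
time_s: 8.95
position: [0.6036, 0.0381, 0.188]
tool_rot: [0.998, -0.059, 0.0, 0.002]
ft_force: [1.0, -0.4, 0.2]
finger_gap: 0.0245
gripper_force: 0.0
```

```bash
python3 - <<'E'
from h import *
plan((*toW([.202,0,.155]),YAW))
n="scene"
p,d=read_camera(n); b=toB(cloud(n,d))*1000
m=(b[...,0]>120)&(b[...,0]<255)&(abs(b[...,1])<14)&(b[...,2]>40)&(b[...,2]<120)
q=b[m]; print(n,m.sum())
for x in range(124,250,12):
    k=q[abs(q[:,0]-x)<6]; print(x,len(k),np.median(k[:,2]).round(1) if len(k) else "",end="; ")
cv2.imwrite("pics/s4.png",cv2.resize(p[140:300,260:460],None,fx=3.5,fy=3.5))
E
```

```text
at [0.6036 0.0381 0.188 ] yaw -6.81 tilt fix [ 0.24 -0.06 -0.  ] F [ 1.  -0.4  0.2] gap 0.0245 gf 0.0 t 8.9
1 x turn -0.71
2 x shift [2.63, -0.44, 1.65]  total [5.26, -0.88, 3.3]
scene 555
124 70 70.0; 136 112 64.8; 148 67 80.2; 160 75 89.3; 172 57 95.0; 184 59 98.2; 196 51 101.9; 208 55 104.5; 220 9 106.2; 232 0 ; 244 0 ;
```

View pics/s4.png

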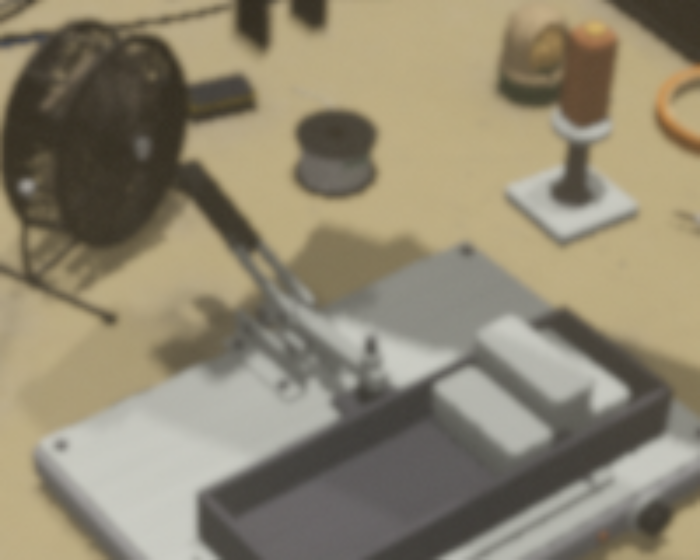

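```bash
python3 - <<'E'
from h import *
n="scene"
p,d=read_camera(n); b=toB(cloud(n,d))*1000
hsv=cv2.cvtColor(p,cv2.COLOR_BGR2HSV)
for (u,v) in [(45,40),(55,55),(65,65),(72,73),(85,88),(100,103)]:
    print((u,v),b[140+v,260+u].round(1),p[140+v,260+u])
print(proj(n,np.array([[*toW([.202,0,.074])],[*toW([.2,0,.1])]]))-[260,140])
E
```

```text
(45, 40) [288.4 -29.1  66. ] [36 50 55]
(55, 55) [199.9   7.5  98. ] [48 60 67]
(65, 65) [169.3   6.2  92.9] [47 58 64]
(72, 73) [237.4 -60.9  -1.9] [107 135 146]
(85, 88) [114.4   0.3  71.6] [151 159 159]
(100, 103) [65.4  4.  72.1] [130 138 138]
[[57.6769116  63.10316256]
 [58.19565419 52.75929033]]
```

>>> {"fn": "carry_out", "kwargs": {"plan": [0,0,0,-4,2,-1,0,0,0,0,-4,2,-1,0,0,0,0,-4,2,-1,0,0,0,0,-4,2,-1,0,0,0,0,-4,2,0,0,0,0,0,-2,4,0,0,0,0,0,-2,4,0,0,0,0,0,0,4,0,0]}}

```text
time_s: 9.85
position: [0.3391, -0.1472, 0.2287]
tool_rot: [0.999, -0.054, 0.001, 0.001]
ft_force: [0.3, 0.0, 1.5]
finger_gap: 0.0863
gripper_force: 0.0
```

```bash
python3 - <<'E'
from h import *
print(r.sense()["position"])
for n in("scene","top"):
    p,d=read_camera(n); b=toB(cloud(n,d))*1000
    m=(b[...,0]>50)&(b[...,0]<260)&(abs(b[...,1])<16)&(b[...,2]>45)&(b[...,2]<180)
    q=b[m]; print(n,m.sum())
    for x in range(52,255,12):
        k=q[abs(q[:,0]-x)<6]
        if len(k): print(x,len(k),np.percentile(k[:,2],90).round(1),np.median(k[:,1]).round(1),end="; ")
    cv2.imwrite(f"pics/{n}5.png",p)
a=cv2.imread("pics/top5.png")[190:310,260:420]
cv2.imwrite("pics/t5.png",cv2.resize(a,None,fx=5,fy=5))
E
```

```text
[ 0.33911679 -0.14722017  0.22873415]
scene 961
52 105 90.5 3.7; 64 59 76.1 5.0; 76 39 75.5 2.9; 88 41 74.8 3.2; 100 81 72.8 5.9; 112 89 76.1 6.0; 124 81 80.0 7.1; 136 94 82.3 6.7; 148 68 87.2 7.2; 160 75 95.3 2.7; 172 58 98.3 4.1; 184 58 101.9 4.0; 196 50 105.7 4.6; 208 53 108.9 4.4; 220 10 108.5 3.8; top 810
52 62 91.1 1.6; 64 88 79.5 1.3; 76 33 76.8 1.6; 88 30 76.0 0.8; 100 61 75.4 1.8; 112 68 76.7 1.0; 124 59 80.0 1.7; 136 66 82.6 1.4; 148 55 87.1 6.3; 160 47 94.5 0.7; 172 54 97.8 1.6; 184 56 102.1 1.2; 196 49 105.4 1.0; 208 57 109.2 1.7; 220 25 110.1 0.7;
```

View pics/t5.png

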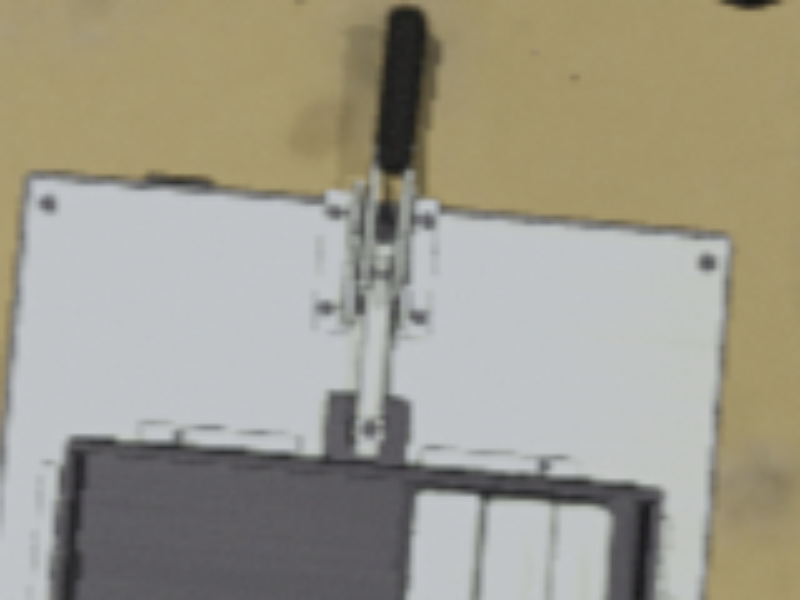

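Picture (top crop): bar is over the lug at (370,425), with the handle grip at (400,90). Its top slopes from 94 to 110 mm, so it is still short of locked. I'll press again, checking the force in small steps.

```bash
python3 - <<'E'
from h import *
plan((*toW([.203,0,.14]),YAW),(*toW([.203,0,.112]),YAW),step=4.6)
E
```

```text
at [ 0.3396 -0.1502  0.2282] yaw -6.5 tilt fix [ 0.05 -0.04 -0.  ] F [0.2 0.3 0.4] gap 0.0868 gf 0.0 t 9.9
1 x turn -0.4
9 x shift [3.29, -2.49, 0.98]  total [29.61, -22.4, 8.82]
1 x shift [0.0, -0.0, 2.8]  total [0.0, -0.0, 2.8]
```

>>> {"fn": "carry_out", "kwargs": {"plan": [0,0,-0.4,3.29,-2.49,0.5,1,0,0,0,3.29,-2.49,0.5,1,0,0,0,3.29,-2.49,0.5,1,0,0,0,3.29,-2.49,0.5,1,0,0,0,3.29,-2.49,0.5,1,0,0,0,3.29,-2.49,0.5,1,0,0,0,3.29,-2.49,0.5,1,0,0,0,3.29,-2.49,0.5,1]}}

```text
time_s: 10.75
position: [0.6244, 0.0272, 0.1877]
tool_rot: [0.999, -0.05, -0.0, -0.0]
ft_force: [-0.3, -0.5, 0.3]
finger_gap: 0.0312
gripper_force: 0.0
```

>>> {"fn": "carry_out", "kwargs": {"plan": [0,0,0,3.29,-2.49,2,1,0,0,0,0,0,2.5,1,0,0,0,0,0,2,1,0,0,0,0,0,0,1,0,0,0,0,0,0,1]}}

```text
time_s: 11.25
position: [0.6583, 0.0474, 0.1236]
tool_rot: [0.999, -0.05, -0.0, -0.0]
ft_force: [0.3, -1.1, 0.1]
finger_gap: 0.0009
gripper_force: 0.0
```

```bash
python3 - <<'E'
from h import *
plan((*toW([.203,0,.105]),YAW))
E
```

```text
at [0.6583 0.0474 0.1236] yaw -5.72 tilt fix [-0.01  0.   -0.  ] F [ 0.3 -1.1  0.1] gap 0.0009 gf 0.0 t 11.2
1 x turn 0.38
1 x shift [0.02, 0.63, 1.86]  total [0.02, 0.63, 1.86]
```

>>> {"fn": "carry_out", "kwargs": {"plan": [0,0,0.38,0,0.63,0.8,1,0,0,0,0,0,0.6,1,0,0,0,0,0,0.6,1,0,0,0,0,0,0,1]}}

```text
time_s: 11.65
position: [0.6571, 0.0407, 0.1022]
tool_rot: [0.999, -0.053, -0.001, 0.0]
ft_force: [0.1, -0.4, 0.1]
finger_gap: 0.0004
gripper_force: 0.0
```

>>> {"fn": "carry_out", "kwargs": {"plan": [0,0,0,0,0,0.5,1,0,0,0,0,0,0.5,1,0,0,0,0,0,0,1]}}

```text
time_s: 11.95
position: [0.6572, 0.0409, 0.0921]
tool_rot: [0.999, -0.053, -0.001, 0.0]
ft_force: [0.1, -0.6, 0.3]
finger_gap: 0.0007
gripper_force: 0.0
```

```bash
cat > hp.py <<'E'
from h import *
plan((*toW([.203,0,.08]),YAW))
n="scene"
p,d=read_camera(n); b=toB(cloud(n,d))*1000
m=(b[...,0]>50)&(b[...,0]<260)&(abs(b[...,1])<14)&(b[...,2]>45)&(b[...,2]<180)
q=b[m]
for x in range(52,255,12):
    k=q[abs(q[:,0]-x)<6]
    if len(k): print(x,len(k),np.percentile(k[:,2],[20,50,90]).round(1),end="; ")
cv2.imwrite("pics/s6.png",cv2.resize(p[120:300,240:440],None,fx=3,fy=3))
E
python3 hp.py
```

```text
at [0.6572 0.0409 0.0921] yaw -6.09 tilt fix [0.02 0.07 0.  ] F [ 0.1 -0.6  0.3] gap 0.0007 gf 0.0 t 11.9
1 x shift [0.06, -0.03, 1.21]  total [0.06, -0.03, 1.21]
52 94 [56.1 75.6 90.6]; 64 51 [52.6 66.6 75.5]; 76 37 [68.2 73.1 74.9]; 88 43 [66.6 72.4 74.3]; 100 87 [56.7 64.5 73.8]; 112 87 [54.1 71.1 76.1]; 124 74 [57.3 72.8 79.8]; 136 97 [52.3 72.7 82.3]; 148 65 [52.3 81.4 86.5]; 160 72 [84.5 89.5 94.7]; 172 60 [90.2 94.8 97.9]; 184 82 [ 95.7  99.7 159.8]; 196 321 [122.9 143.  167.8]; 208 96 [104.3 124.5 157.2]; 220 8 [101.  103.8 106.9];
```

View pics/s6.png

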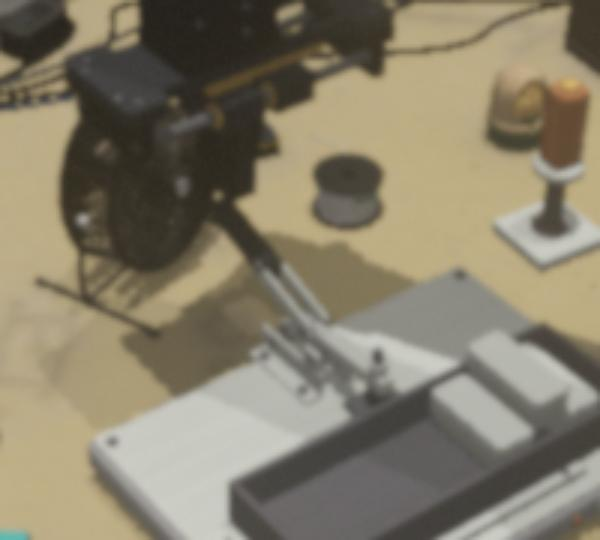

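>>> {"fn": "carry_out", "kwargs": {"plan": [0,0,0,0,0,0.5,1,0,0,0,0,0,0.5,1,0,0,0,0,0,0.5,1,0,0,0,0,0,0,1]}}

```text
time_s: 12.4
position: [0.6573, 0.0409, 0.0771]
tool_rot: [0.999, -0.053, -0.001, 0.0]
ft_force: [0.4, -0.0, 0.6]
finger_gap: 0.0004
gripper_force: 0.2
```

```bash
python3 hp.py
```

```text
at [0.6573 0.0409 0.0771] yaw -6.1 tilt fix [0.01 0.06 0.  ] F [ 0.4 -0.   0.6] gap 0.0004 gf 0.2 t 12.4
1 x shift [0.05, -0.03, -0.29]  total [0.05, -0.03, -0.29]
52 91 [56.2 73.9 88.4]; 64 54 [52.9 67.9 76.3]; 76 41 [69.3 73.3 75. ]; 88 39 [67.5 73.2 74.6]; 100 85 [55.6 63.9 73.4]; 112 86 [57.7 71.4 75.9]; 124 75 [52.1 71.9 78.8]; 136 89 [52.2 73.2 82.4]; 148 66 [51.6 80.2 86.3]; 160 70 [83.5 88.6 93.1]; 172 64 [89.8 93.6 97.1]; 184 73 [ 94.6  98.5 145.8]; 196 295 [109.9 129.8 152.6]; 208 73 [101.3 117.9 143.8]; 220 5 [ 99.3 100.3 101.9];
```

>>> {"fn": "carry_out", "kwargs": {"plan": [0,0,0,0,0,0.4,1,0,0,0,0,0,0.4,1,0,0,0,0,0,0,1]}}

```text
time_s: 12.75
position: [0.6575, 0.0408, 0.0695]
tool_rot: [0.999, -0.053, -0.0, 0.0]
ft_force: [-0.2, -0.7, -0.0]
finger_gap: 0.0002
gripper_force: 0.4
```

```bash
python3 hp.py
```

```text
at [0.6575 0.0408 0.0695] yaw -6.1 tilt fix [0.01 0.02 0.  ] F [-0.2 -0.7 -0. ] gap 0.0002 gf 0.4 t 12.8
1 x shift [0.03, -0.03, -1.05]  total [0.03, -0.03, -1.05]
52 92 [58.2 74.6 90.9]; 64 56 [53.4 67.2 74.4]; 76 40 [69.1 72.6 74.4]; 88 44 [66.8 72.4 74.5]; 100 90 [53.8 63.3 73.3]; 112 87 [55.2 71.2 76.5]; 124 82 [53.6 72.3 79.1]; 136 77 [54.1 73.3 80.6]; 148 63 [60.5 77.  83.3]; 160 90 [ 81.9  85.8 176.6]; 172 70 [ 86.9  90.1 175.1]; 184 73 [ 89.9  93.4 138.2]; 196 283 [103.3 121.7 144.1]; 208 74 [ 94.8 111.9 137. ]; 220 7 [89.4 93.2 97.5];
```

>>> {"fn": "carry_out", "kwargs": {"plan": [0,0,0,0,0,0.3,1,0,0,0,0,0,0.3,1,0,0,0,0,0,0.3,1,0,0,0,0,0,0,1]}}

```text
time_s: 13.2
position: [0.6571, 0.0408, 0.0602]
tool_rot: [0.999, -0.053, -0.001, 0.0]
ft_force: [-0.0, 0.1, -0.0]
finger_gap: 0.0003
gripper_force: 0.0
```

```bash
python3 hp.py
```

```text
at [0.6571 0.0408 0.0602] yaw -6.1 tilt fix [0.02 0.08 0.  ] F [-0.   0.1 -0. ] gap 0.0003 gf 0.0 t 13.2
1 x shift [0.07, -0.04, -1.98]  total [0.07, -0.04, -1.98]
52 90 [58.1 73.5 90.3]; 64 52 [53.2 67.6 74.3]; 76 39 [69.1 72.5 75.1]; 88 40 [65.5 71.6 73.4]; 100 93 [52.4 64.4 73.3]; 112 87 [60.7 72.1 76.2]; 124 83 [51.1 68.8 76.8]; 136 70 [51.5 72.1 78.8]; 148 58 [50.9 74.1 79.3]; 160 123 [ 77.1  83.7 175.6]; 172 84 [ 79.6  84.6 176.8]; 184 108 [ 81.7  91.5 142.2]; 196 255 [ 93.7 113.1 134.6]; 208 75 [ 81.8  96.2 121.5]; 220 11 [78.4 81.9 83.9];
```

View pics/s6.png

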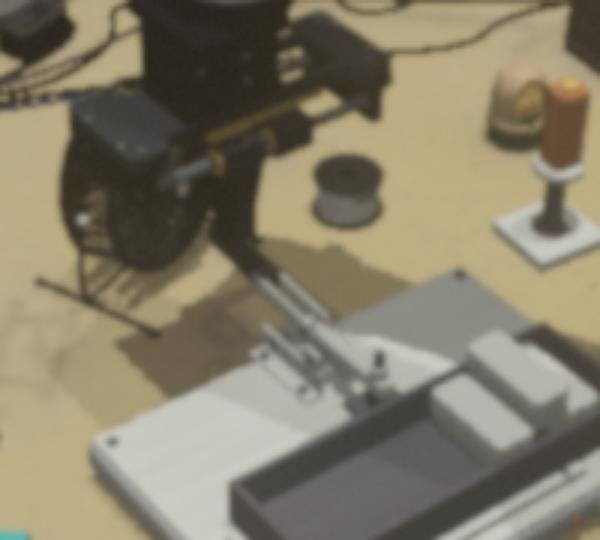

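>>> {"fn": "carry_out", "kwargs": {"plan": [0,0,0,0,0,0.2,1,0,0,0,0,0,0,1]}}

```text
time_s: 13.45
position: [0.6575, 0.0409, 0.0587]
tool_rot: [0.999, -0.053, -0.0, 0.0]
ft_force: [-0.4, 0.3, -0.2]
finger_gap: 0.0004
gripper_force: 0.0
```

>>> {"fn": "carry_out", "kwargs": {"plan": [0,0,0,0,0,-1,1,0,0,0,0,0,-2,1,0,0,0,0,0,-3,1,0,0,0,0,0,-3,1,0,0,0,0,0,-3,1,0,0,0,0,0,0,1]}}

```text
time_s: 14.05
position: [0.66, 0.0416, 0.185]
tool_rot: [0.999, -0.053, 0.004, -0.001]
ft_force: [0.9, -0.9, 0.1]
finger_gap: 0.0008
gripper_force: 0.0
```

```bash
python3 hp.py
```

```text
at [0.66   0.0416 0.185 ] yaw -6.1 tilt fix [-0.09 -0.45  0.  ] F [ 0.9 -0.9  0.1] gap 0.0008 gf 0.0 t 14.1
3 x shift [-0.07, 0.02, 3.5]  total [-0.21, 0.07, 10.5]
52 89 [57.6 73.2 91.2]; 64 56 [52.7 66.8 74.7]; 76 39 [68.1 72.6 74.3]; 88 40 [68.2 72.  73.6]; 100 84 [54.3 63.6 72.9]; 112 91 [59.3 70.9 75.7]; 124 85 [52.8 68.  77.6]; 136 67 [51.7 71.4 77.1]; 148 56 [50.1 71.6 77.3]; 160 65 [70.8 75.5 81.2]; 172 47 [75.7 78.8 81. ]; 184 44 [75.9 79.2 81.6]; 196 47 [74.1 78.2 81.2]; 208 43 [73.5 78.7 80.8]; 220 26 [73.3 78.2 80.2];
```

The handle is now level with its top at 81 mm, so the clamp is locked. The tip contact looked about 20 mm too high, so I check where the fingertips really are relative to the TCP.

```bash
python3 - <<'E'
from h import *
s=r.sense(); tp=s["position"]; print(tp)
for n in("scene","top"):
    p,d=read_camera(n); b=cloud(n,d)
    m=(np.hypot(b[...,0]-tp[0],b[...,1]-tp[1])<.07)&(b[...,2]>.12)&(b[...,2]<.3)&(d>0)
    q=b[m]-tp; print(n,m.sum())
    for z in np.arange(-.06,.1,.01):
        k=q[abs(q[:,2]-z)<.005]
        if len(k)>2: print(z.round(3),len(k),k[:,:2].min(0).round(3),k[:,:2].max(0).round(3))
E
```

```text
[0.65900763 0.04129515 0.18228855]
scene 961
0.03 41 [-0.014 -0.008] [0.011 0.011]
0.04 78 [-0.014 -0.009] [0.011 0.011]
0.05 71 [-0.014 -0.009] [0.011 0.011]
0.06 83 [-0.013 -0.009] [0.011 0.014]
0.07 92 [-0.015 -0.011] [0.01  0.016]
0.08 102 [-0.016 -0.014] [0.011 0.017]
0.09 7 [-0.015 -0.017] [0.014 0.026]
top 116
```

The visible tips sit about 25 mm above the reported TCP. I fold this in as a tool offset and verify it over the ingots with open fingers, re-measuring the ingots at the same time.

```bash
cat >> h.py <<'E'
ZO=0.024   # true tip z = reported z + ZO
def T(x,y,ztip,yaw): return (x,y,ztip-ZO,yaw)
def TB(x,y,ztip): return (*toW([x/1000,y/1000,ztip/1000-ZO]),YAW)
def ingots():
    out=[]
    for n in("top","scene"):
        im,d=read_camera(n);P=cloud(n,d);z=P[...,2];hsv=cv2.cvtColor(im,cv2.COLOR_BGR2HSV)
        m=((hsv[...,1]<40)&(hsv[...,2]>110)&(z>.015)&(z<.04)&(P[...,0]>.3)&(P[...,0]<.62)&(P[...,1]>.22)&(P[...,1]<.6)).astype(np.uint8)
        k,l,s,c=cv2.connectedComponentsWithStats(m)
        for i in range(1,k):
            if s[i,4]>150: q=P[l==i]; zt=np.median(q[:,2]); print(n,s[i,4],"z",zt.round(4),rect(q[abs(q[:,2]-zt)<.008]))
E
python3 - <<'E'
from h import *
ingots()
plan(T(.4793,.3858,.15,20.7),step=4.6)
E
```

```text
top 418 z 0.0275 [ 0.4806  0.3855  0.063   0.0278 20.0482]
top 422 z 0.0277 [ 0.4388  0.307   0.0629  0.0283 16.9767]
scene 706 z 0.0271 [ 0.4369  0.3073  0.0654  0.029  18.1378]
scene 728 z 0.027 [ 0.4779  0.3855  0.0655  0.0289 21.6013]
at [0.6571 0.0407 0.178 ] yaw -6.1 tilt fix [0.03 0.1  0.  ] F [0.3 0.2 0.4] gap 0.0007 gf 0.0 t 14.3
4 x turn -6.7
9 x shift [-0.49, -4.28, 0.58]  total [-4.43, -38.56, 5.2]
```

>>> {"fn": "carry_out", "kwargs": {"plan": [0,0,-6.7,0,0,0,0,0,0,-6.7,0,0,0,0,0,0,-6.7,0,0,0,0,0,0,-6.7,0,0,0,0,0,0,0,-0.49,-4.28,0,0,0,0,0,-0.49,-4.28,0,0,0,0,0,-0.49,-4.28,0,0,0,0,0,-0.49,-4.28,0,0]}}

```text
time_s: 15.1
position: [0.5774, 0.1953, 0.1781]
tool_rot: [0.984, 0.18, -0.001, 0.0]
ft_force: [-0.5, 0.3, -0.2]
finger_gap: 0.0564
gripper_force: 0.0
```

>>> {"fn": "carry_out", "kwargs": {"plan": [0,0,0,-0.49,-4.28,0,0,0,0,0,-0.49,-4.28,0.6,0,0,0,0,-0.49,-4.28,1,0,0,0,0,-0.49,-4.28,1,0,0,0,0,-0.49,-4.28,1,0,0,0,0,0,0,1,0,0,0,0,0,0,0,0,0,0,0,0,0,0,0]}}

```text
time_s: 15.9
position: [0.481, 0.3842, 0.1325]
tool_rot: [0.984, 0.179, -0.0, 0.001]
ft_force: [1.2, -0.2, 0.9]
finger_gap: 0.0863
gripper_force: 0.0
```

```bash
cat > tips.py <<'E'
from h import *
s,M,yaw=tool(); tp=s["position"]; print(tp,yaw)
for n in("scene","top"):
    p,d=read_camera(n); b=cloud(n,d)
    q=(b-tp)@M; m=(abs(q[...,0])<.02)&(abs(q[...,1])<.065)&(q[...,2]>-.09)&(q[...,2]<.02)&(b[...,2]>.05)&(d>0)
    q=q[m]; print(n,m.sum())
    for z in np.arange(-.08,.02,.01):
        k=q[abs(q[:,2]-z)<.005]
        if len(k)>2: print(z.round(3),len(k),k[:,:2].min(0).round(3),k[:,:2].max(0).round(3))
    if len(q): print("lowest 1%",np.percentile(q[:,2],99).round(4))
E
python3 tips.py; python3 -c "
from h import *
plan(T(.4793,.3858,.15,20.7),T(.4793,.3858,.003,20.7))"
```

```text
[0.48102128 0.38418183 0.13247482] 20.605067255892063
scene 578
-0.08 70 [-0.013  0.042] [0.011 0.057]
-0.07 62 [-0.014 -0.055] [0.009 0.057]
-0.06 82 [-0.013 -0.054] [0.002 0.055]
-0.05 116 [-0.013 -0.054] [0.008 0.052]
-0.04 150 [-0.013 -0.054] [0.01  0.052]
-0.03 82 [-0.012 -0.053] [0.01  0.053]
lowest 1% -0.0298
top 0
at [0.4816 0.3843 0.1333] yaw 20.55 tilt fix [ 0.04 -0.02 -0.  ] F [0.1 0.3 1. ] gap 0.0872 gf 0.0 t 16.0
1 x shift [-0.16, -0.22, 0.73]  total [-0.16, -0.22, 0.73]
4 x shift [0.0, 0.0, 3.68]  total [0.0, 0.0, 14.7]
```

Tips are confirmed about 25 mm above the reported TCP here too. I descend to a tip height of about 10 mm first.

>>> {"fn": "carry_out", "kwargs": {"plan": [0,0,0,-0.16,-0.22,3,0,0,0,0,0,0,4,0.2,0,0,0,0,0,3.5,0.3,0,0,0,0,0,2,0.35,0,0,0,0,0,1.5,0.35,0,0,0,0,0,0.8,0.35,0,0,0,0,0,0,0.35,0,0,0,0,0,0,0.35]}}

```text
time_s: 16.8
position: [0.4787, 0.3876, -0.0139]
tool_rot: [0.984, 0.179, 0.001, -0.0]
ft_force: [0.4, 0.4, -0.4]
finger_gap: 0.057
gripper_force: 0.0
```

```bash
sed -i 's/^ZO=0.024/ZO=0.025/' h.py; python3 - <<'E'
from h import *
plan(T(.4793,.3858,.004,20.7))
s,M,yaw=tool(); p,d=read_camera("scene"); b=cloud("scene",d); q=(b-s["position"])@M
m=(abs(q[...,0])<.02)&(abs(abs(q[...,1])-.04)<.02)&(q[...,2]>-.06)&(q[...,2]<.02)&(b[...,2]>.004)&(p.max(-1)<90)
print(m.sum(),np.percentile(b[m][:,2],[0,1,5,50]))
cv2.imwrite("pics/s7.png",cv2.resize(p[280:430,140:340],None,fx=4,fy=4))
E
```

```text
at [ 0.4787  0.3876 -0.0139] yaw 20.68 tilt fix [-0.02 -0.09  0.  ] F [ 0.4  0.4 -0.4] gap 0.057 gf 0.0 t 16.8
1 x shift [-0.01, 0.19, 0.71]  total [-0.01, 0.19, 0.71]
235 [0.01314924 0.01515583 0.01723223 0.02863953]
```

View pics/s7.png

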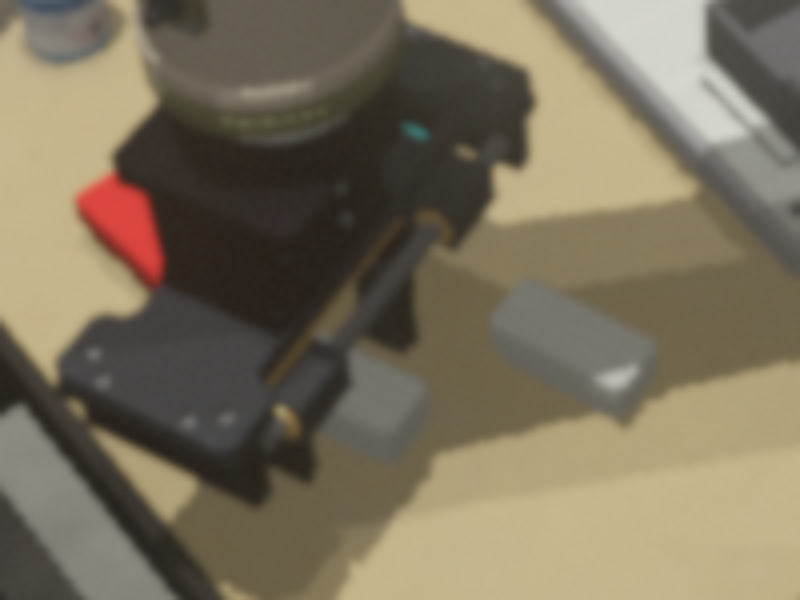

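Picture: fingers straddle the ingot at (375,400), with the red block clear under the gripper body. I go down the rest and grip.

>>> {"fn": "carry_out", "kwargs": {"plan": [0,0,0,0,0.15,0.4,0.35,0,0,0,0,0,0.4,0.35,0,0,0,0,0,0,0.8,0,0,0,0,0,0,0.9,0,0,0,0,0,0,0.9,0,0,0,0,0,0,0.9,0,0,0,0,0,0,0.9], "force": 30}}

```text
time_s: 17.55
position: [0.4787, 0.3858, -0.0229]
tool_rot: [0.984, 0.18, 0.0, 0.0]
ft_force: [-0.4, -0.9, -0.1]
finger_gap: 0.0276
gripper_force: 30.0
```

>>> {"fn": "carry_out", "kwargs": {"plan": [0,0,0,0,0,-2,0.9,0,0,0,0,0,-4,0.9,0,0,0,0,0,-4,0.9,0,0,0,0,0,-3,0.9,0,0,6.7,0,0,0,0.9,0,0,6.7,0,0,0,0.9,0,0,6.7,0,0,0,0.9,0,0,6.7,0,0,0,0.9]}}

```text
time_s: 18.35
position: [0.4784, 0.3854, 0.1066]
tool_rot: [0.999, -0.054, -0.0, 0.0]
ft_force: [0.1, -0.8, -2.0]
finger_gap: 0.0278
gripper_force: 29.9
```

```bash
python3 - <<'E'
from h import *
plan(TB(0,20,120),TB(0,20,44.5),step=4.6)
E
```

```text
at [0.4784 0.3854 0.1066] yaw -6.21 tilt fix [0.02 0.05 0.  ] F [ 0.1 -0.8 -2. ] gap 0.0278 gf 29.9 t 18.4
7 x shift [0.17, 4.33, 0.17]  total [1.2, 30.32, 1.16]
2 x shift [0.0, -0.0, 3.78]  total [0.0, -0.0, 7.55]
```

>>> {"fn": "carry_out", "kwargs": {"plan": [0,0,-0.1,0.17,4.4,0,0.9,0,0,0,0.17,4.4,0,0.9,0,0,0,0.17,4.4,0,0.9,0,0,0,0.17,4.4,0,0.9,0,0,0,0.17,4.4,0,0.9,0,0,0,0.17,4.4,0,0.9,0,0,0,0.17,3.7,0,0.9,0,0,0,0,0,0,0.9]}}

```text
time_s: 19.15
position: [0.4585, 0.0796, 0.1068]
tool_rot: [0.998, -0.056, -0.0, 0.001]
ft_force: [0.2, 0.1, -2.3]
finger_gap: 0.0277
gripper_force: 30.0
```

>>> {"fn": "carry_out", "kwargs": {"plan": [0,0,0,0,0,2,0.9,0,0,0,0,0,0,0.9,0,0,0,0,0,0,0.9]}}

```text
time_s: 19.45
position: [0.4584, 0.0858, 0.0871]
tool_rot: [0.999, -0.052, -0.0, -0.0]
ft_force: [-0.2, 0.2, -1.1]
finger_gap: 0.0276
gripper_force: 30.0
```

```bash
python3 - <<'E'
from h import *
plan(TB(0,22,42.5)); s=r.sense(); print(toB(s["position"]))
p,d=read_camera("scene"); b=toB(cloud("scene",d))*1000; hsv=cv2.cvtColor(p,cv2.COLOR_BGR2HSV)
m=(hsv[...,1]<40)&(hsv[...,2]>100)&(b[...,2]>76)&(b[...,2]<135)&(abs(b[...,0])<60)&(abs(b[...,1]-22)<40)
print(m.sum(),np.percentile(b[m],[1,50,99],axis=0).round(1))
cv2.imwrite("pics/s8.png",cv2.resize(p[150:350,300:500],None,fx=3,fy=3))
E
```

```text
at [0.4584 0.0858 0.0871] yaw -5.94 tilt fix [0.   0.05 0.  ] F [-0.2  0.2 -1.1] gap 0.0276 gf 30.0 t 19.4
1 x turn 0.16
2 x shift [0.0, 0.06, 3.48]  total [0.0, 0.12, 6.96]
[-1.98183030e-05  2.32339000e-02  8.70833621e-02]
46 [[-32.2   0.7 116.4]
 [-29.9  22.7 132.6]
 [ 27.4  45.9 134.8]]
```

View pics/s8.png

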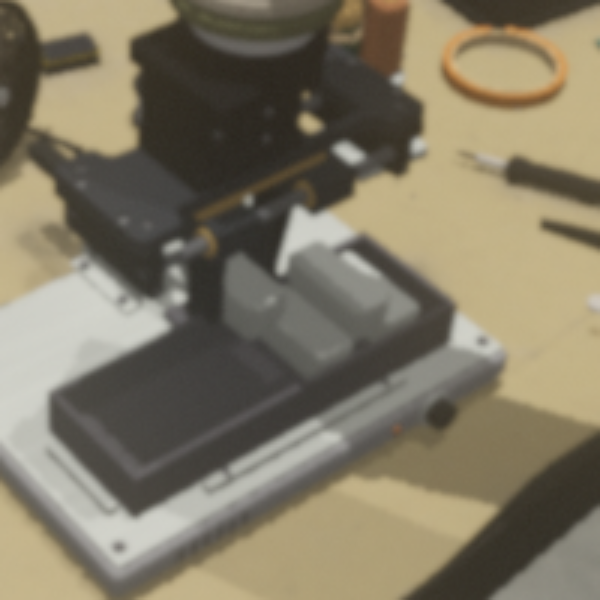

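Picture: the held ingot at (250,290) is over the pot cavity, clear of heel_b. I lower it with a force check.

>>> {"fn": "carry_out", "kwargs": {"plan": [0,0,0.16,0,0.1,2.5,0.9,0,0,0,0,0,2,0.9,0,0,0,0,0,1,0.9,0,0,0,0,0,0.7,0.9,0,0,0,0,0,0.4,0.9,0,0,0,0,0,0,0.9]}}

```text
time_s: 20.1
position: [0.4589, 0.0843, 0.0212]
tool_rot: [0.999, -0.054, 0.0, -0.0]
ft_force: [-0.0, 0.7, -1.6]
finger_gap: 0.0274
gripper_force: 30.0
```

>>> {"fn": "carry_out", "kwargs": {"plan": [0,0,0,0,0,0.2,0.9,0,0,0,0,0,0.15,0.9,0,0,0,0,0,0,0.9]}}

```text
time_s: 20.4
position: [0.4589, 0.0841, 0.0177]
tool_rot: [0.999, -0.054, 0.0, 0.0]
ft_force: [-0.0, 0.7, -2.1]
finger_gap: 0.0276
gripper_force: 30.0
```

```bash
python3 - <<'E'
from h import *
plan(TB(0,22,42.5)); s=r.sense(); print(toB(s["position"]))
E
```

```text
at [0.4589 0.0841 0.0177] yaw -6.16 tilt fix [ 0.   -0.02 -0.  ] F [-0.   0.7 -2.1] gap 0.0276 gf 30.0 t 20.4
1 x shift [-0.06, -0.04, 0.02]  total [-0.06, -0.04, 0.02]
[0.00058171 0.02163224 0.01769118]
```

>>> {"fn": "carry_out", "kwargs": {"plan": [0,0,0,0,0,0.1,0.9,0,0,0,0,0,0,0.9,0,0,0,0,0,0,0.56,0,0,0,0,0,0,0.56,0,0,0,0,0,0,0.56,0,0,0,0,0,-2,0.56,0,0,0,0,0,-3,0.56,0,0,0,0,0,-4,0.56]}}

```text
time_s: 21.2
position: [0.4575, 0.084, 0.1064]
tool_rot: [0.999, -0.054, -0.001, 0.0]
ft_force: [0.8, -0.2, -0.4]
finger_gap: 0.038
gripper_force: 0.0
```

```bash
python3 - <<'E'
from h import *
ingots()
plan(T(.4375,.3072,.12,17.3),step=4.8)
E
```

```text
top 421 z 0.0277 [ 0.4387  0.3071  0.0631  0.0289 16.3723]
scene 738 z 0.0269 [ 0.4367  0.3071  0.0654  0.0291 17.0343]
at [0.4618 0.085  0.1113] yaw -6.16 tilt fix [-0.1  -0.44  0.  ] F [ 1.3  0.  -0.8] gap 0.0382 gf 0.0 t 21.3
4 x turn -5.86
5 x shift [0.86, -4.39, 0.33]  total [4.29, -21.94, 1.63]
```

>>> {"fn": "carry_out", "kwargs": {"plan": [0,0,-5.8,0,0,0,0.35,0,0,-5.8,0,0,0,0.35,0,0,-5.8,0,0,0,0.35,0,0,-5.8,0.86,-4.39,0,0.35,0,0,0,0.86,-4.39,0,0.35,0,0,0,0.86,-4.39,0,0.35,0,0,0,0.86,-4.39,0,0.35,0,0,0,0.86,-4.39,0,0.35]}}

```text
time_s: 22.1
position: [0.4397, 0.3085, 0.1061]
tool_rot: [0.989, 0.148, 0.0, 0.0]
ft_force: [0.8, 0.1, 0.6]
finger_gap: 0.0563
gripper_force: 0.0
```

>>> {"fn": "carry_out", "kwargs": {"plan": [0,0,0,0,0,3,0.35,0,0,0,0,0,0,0.35,0,0,0,0,0,0,0.35]}}

```text
time_s: 22.4
position: [0.4398, 0.3058, 0.0761]
tool_rot: [0.989, 0.148, -0.001, 0.001]
ft_force: [0.2, -0.1, -0.2]
finger_gap: 0.0569
gripper_force: 0.0
```

```bash
python3 - <<'E'
from h import *
plan(T(.4377,.3071,.003,17))
E
```

```text
at [0.4398 0.3058 0.0761] yaw 16.99 tilt fix [0.05 0.11 0.  ] F [ 0.2 -0.1 -0.2] gap 0.0569 gf 0.0 t 22.4
3 x shift [-0.05, -0.06, 3.27]  total [-0.16, -0.19, 9.81]
```

>>> {"fn": "carry_out", "kwargs": {"plan": [0,0,0,-0.16,-0.15,4,0.35,0,0,0,0,0,3,0.35,0,0,0,0,0,2,0.35,0,0,0,0,0,0.8,0.35,0,0,0,0,0,0,0.9,0,0,0,0,0,0,0.9,0,0,0,0,0,0,0.9,0,0,0,0,0,0,0.9], "force": 30}}

```text
time_s: 23.2
position: [0.4388, 0.3081, -0.0204]
tool_rot: [0.989, 0.148, 0.001, -0.0]
ft_force: [-0.9, 1.0, -0.9]
finger_gap: 0.0322
gripper_force: 0.0
```

>>> {"fn": "carry_out", "kwargs": {"plan": [0,0,0,0,0,0,0.9,0,0,0,0,0,0,0.9]}}

```text
time_s: 23.4
position: [0.4386, 0.308, -0.0207]
tool_rot: [0.989, 0.148, 0.001, 0.0]
ft_force: [0.1, -1.8, 6.6]
finger_gap: 0.0278
gripper_force: 30.0
```

>>> {"fn": "carry_out", "kwargs": {"plan": [0,0,0,0,0,-2,0.9,0,0,0,0,0,-4,0.9,0,0,0,0,0,-4,0.9,0,0,0,0,0,-1,0.9,0,0,5.8,0,0,0,0.9,0,0,5.8,0,0,0,0.9,0,0,5.8,0,0,0,0.9,0,0,5.7,0,0,0,0.9]}}

```text
time_s: 24.2
position: [0.4377, 0.3075, 0.0878]
tool_rot: [0.998, -0.055, -0.0, 0.0]
ft_force: [0.3, -0.4, -1.1]
finger_gap: 0.0281
gripper_force: 30.0
```

```bash
python3 - <<'E'
from h import *
plan(TB(0,75,112),step=4.6)
for n in("top","scene"):
    im,d=read_camera(n); b=toB(cloud(n,d))*1000; hsv=cv2.cvtColor(im,cv2.COLOR_BGR2HSV)
    m=(hsv[...,2]>125)&(hsv[...,1]<40)&(abs(b[...,0])<36)&(b[...,2]>58)&(b[...,2]<74)&(b[...,1]>-40)&(b[...,1]<113)
    print(n,m.sum(),*[np.percentile(b[m&(b[...,1]*s>-s*0)],[1,50,99],axis=0).round(1).tolist() for s in(1,)])
E
```

```text
at [0.4377 0.3075 0.0878] yaw -6.3 tilt fix [0.05 0.04 0.  ] F [ 0.3 -0.4 -1.1] gap 0.0281 gf 30.0 t 24.2
1 x turn -0.2
4 x shift [1.11, 4.16, 0.02]  total [4.43, 16.65, 0.08]
top 738 [[-31.7, 24.7, 63.4], [-0.9, 41.0, 67.6], [30.0, 57.7, 71.6]]
scene 846 [[-34.2, 24.3, 60.0], [-4.6, 42.5, 67.0], [32.0, 58.4, 70.2]]
```

The placed ingot reads at y≈41 rather than 22, so I look before continuing.

```bash
python3 - <<'E'
from h import *
im,d=read_camera("top"); b=toB(cloud("top",d))*1000; hsv=cv2.cvtColor(im,cv2.COLOR_BGR2HSV)
m=((hsv[...,2]>125)&(hsv[...,1]<40)&(abs(b[...,0])<36)&(b[...,2]>58)&(b[...,1]>-113)&(b[...,1]<113)).astype(np.uint8)
k,l,s,c=cv2.connectedComponentsWithStats(m)
for i in range(1,k):
    if s[i,4]>80: q=b[l==i]; print(s[i],rect(q),np.median(q[:,2]))
for y in range(-112,112,8):
    w=(abs(b[...,0])<20)&(abs(b[...,1]-y)<4); print(y,np.median(b[w][:,2]).round(0),end="; ")
cv2.imwrite("pics/t9.png",cv2.resize(im[260:340,250:410],None,fx=5,fy=5))
E
```

```text
[302 286  16  33 439] [-1.1363 41.071  63.44   27.3131  9.9348] 67.54852560868463
[ 340  288   42   35 1247] [  2.529  -61.2251  79.5985  64.1411 -89.9785] 68.78935816294162
-112 41.0; -104 40.0; -96 67.0; -88 68.0; -80 68.0; -72 88.0; -64 88.0; -56 88.0; -48 86.0; -40 67.0; -32 68.0; -24 67.0; -16 39.0; -8 39.0; 0 39.0; 8 39.0; 16 39.0; 24 40.0; 32 68.0; 40 67.0; 48 68.0; 56 65.0; 64 39.0; 72 40.0; 80 40.0; 88 40.0; 96 39.0; 104 40.0;
```

View pics/t9.png

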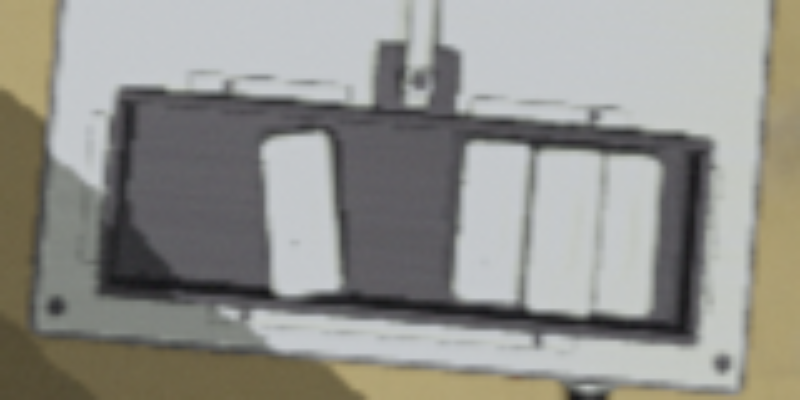

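Picture: ingot_1, at (302,212), has been knocked in the pot to y≈41 and turned 10°. Nothing else moved. Neither gap admits the held ingot with its fingers, so I set ingot_2 back on the bench here, re-place ingot_1, then fetch ingot_2.

>>> {"fn": "carry_out", "kwargs": {"plan": [0,0,0,0,0,4,0.9,0,0,0,0,0,4,0.9,0,0,0,0,0,2,0.9,0,0,0,0,0,0.7,0.9,0,0,0,0,0,0.1,0.9,0,0,0,0,0,0,0.9,0,0,0,0,0,0,0.4,0,0,0,0,0,0,0.35]}}

```text
time_s: 25.15
position: [0.4388, 0.3083, -0.0186]
tool_rot: [0.999, -0.053, 0.001, -0.0]
ft_force: [-0.1, -0.4, -0.7]
finger_gap: 0.0371
gripper_force: 0.0
```

>>> {"fn": "carry_out", "kwargs": {"plan": [0,0,0,0,0,0,0.35,0,0,0,0,0,0,0.35,0,0,0,0,0,-3,0.35,0,0,0,0,0,-4,0.35,0,0,0,0,0,-4,0.35,0,0,0,0,0,0,0.35,0,0,0,0,0,0,0.35]}}

```text
time_s: 25.85
position: [0.4386, 0.3081, 0.0913]
tool_rot: [0.999, -0.053, 0.001, -0.0]
ft_force: [-0.2, -0.5, -0.8]
finger_gap: 0.0563
gripper_force: 0.0
```

```bash
python3 - <<'E'
from h import *
ingots()
plan(TB(0,41,112),step=4.6)
E
```

```text
scene 624 z 0.0272 [ 0.435   0.3095  0.0632  0.0277 -5.133 ]
at [0.4375 0.3072 0.0894] yaw -6.07 tilt fix [0.07 0.07 0.  ] F [ 0.8 -0.8 -0.4] gap 0.0564 gf 0.0 t 25.9
5 x shift [0.89, 4.0, 0.05]  total [4.44, 20.02, 0.24]
```

>>> {"fn": "carry_out", "kwargs": {"plan": [0,0,0,0.89,4,0,0.35,0,0,0,0.89,4,0,0.35,0,0,0,0.89,4,0,0.35,0,0,0,0.89,4,0,0.35,0,0,0,0.89,4,0,0.35,0,0,0,0,0,0,0.35,0,0,0,0,0,0,0.35,0,0,0,0,0,0,0.35]}}

```text
time_s: 26.75
position: [0.4606, 0.1054, 0.0899]
tool_rot: [0.999, -0.052, -0.001, -0.0]
ft_force: [0.5, -0.6, 0.3]
finger_gap: 0.0567
gripper_force: 0.0
```

```bash
python3 - <<'E'
from h import *
plan(TB(0,41,43.5)); ingots()
im,d=read_camera("scene"); b=toB(cloud("scene",d))*1000; hsv=cv2.cvtColor(im,cv2.COLOR_BGR2HSV)
m=(hsv[...,2]>90)&(hsv[...,1]<45)&(abs(b[...,0])<36)&(b[...,2]>63)&(b[...,2]<72)&(b[...,1]>-10)&(b[...,1]<100)
print(m.sum(),rect(b[m]))
E
```

```text
at [0.4606 0.1054 0.0899] yaw -5.98 tilt fix [-0.    0.07 -0.  ] F [ 0.5 -0.6  0.3] gap 0.0567 gf 0.0 t 26.8
2 x shift [-0.0, 0.1, 3.57]  total [-0.0, 0.19, 7.14]
top 424 z 0.0274 [ 0.4381  0.3085  0.064   0.0277 -5.7602]
scene 712 z 0.027 [ 0.4356  0.3088  0.0656  0.0285 -5.7119]
471 [ 6.6779 47.1074 89.5128 43.4748 28.5283]
```

>>> {"fn": "carry_out", "kwargs": {"plan": [0,0,0.1,0,0.19,3,0.35,0,0,0,0,0,2.5,0.35,0,0,0,0,0,1.2,0.35,0,0,0,0,0,0.4,0.35,0,0,0,0,0,0,0.6,0,0,0,0,0,0,0.8,0,0,0,0,0,0,0.9,0,0,0,0,0,0,0.9], "force": 25}}

```text
time_s: 27.7
position: [0.4616, 0.1025, 0.0203]
tool_rot: [0.999, -0.054, 0.001, -0.0]
ft_force: [-0.0, 1.2, 0.9]
finger_gap: 0.0324
gripper_force: 0.7
```

>>> {"fn": "carry_out", "kwargs": {"plan": [0,0,0,0,0,0,0.9,0,0,0,0,0,0,0.9,0,0,0,0,0,-0.5,0.9,0,0,0,0,0,0,0.9]}}

```text
time_s: 28.1
position: [0.4612, 0.1024, 0.025]
tool_rot: [0.999, -0.054, 0.0, 0.0]
ft_force: [0.2, 0.4, -1.2]
finger_gap: 0.0296
gripper_force: 22.9
```

```bash
python3 - <<'E'
from h import *
plan(TB(0,22,43.5)); print(toB(r.sense()["position"]))
E
```

```text
at [0.4612 0.1024 0.025 ] yaw -6.17 tilt fix [-0.   -0.02  0.  ] F [ 0.2  0.4 -1.2] gap 0.0296 gf 22.9 t 28.1
1 x shift [-0.09, 1.8, 0.65]  total [-0.09, 1.8, 0.65]
[0.00091982 0.03997452 0.02496142]
```

>>> {"fn": "carry_out", "kwargs": {"plan": [0,0,0,0,0.9,0,0.9,0,0,0,0,0.9,0,0.9,0,0,0,0,0,0,0.9,0,0,0,0,0,0.3,0.9,0,0,0,0,0,0.25,0.9,0,0,0,0,0,0,0.9,0,0,0,0,0,0,0.56,0,0,0,0,0,0,0.56]}}

```text
time_s: 28.9
position: [0.4591, 0.0848, 0.019]
tool_rot: [0.999, -0.054, 0.0, -0.0]
ft_force: [-0.6, 0.5, -0.6]
finger_gap: 0.0358
gripper_force: 0.0
```

>>> {"fn": "carry_out", "kwargs": {"plan": [0,0,0,0,0,0,0.56,0,0,0,0,0,-2,0.56,0,0,0,0,0,-3,0.56,0,0,0,0,0,-3,0.56,0,0,0,0,0,0,0.4,0,0,0,0,0,0,0.35]}}

```text
time_s: 29.5
position: [0.4594, 0.0845, 0.0992]
tool_rot: [0.999, -0.054, 0.001, 0.0]
ft_force: [-0.6, -0.2, -1.3]
finger_gap: 0.0475
gripper_force: 0.0
```

```bash
python3 - <<'E'
from h import *
plan(T(.4368,.3087,.115,-6.0),step=4.7)
E
```

```text
at [0.4594 0.0845 0.0992] yaw -6.16 tilt fix [-0.   -0.07  0.  ] F [-0.6 -0.2 -1.3] gap 0.0475 gf 0.0 t 29.5
1 x turn -0.16
5 x shift [-0.92, -4.41, 0.18]  total [-4.59, -22.06, 0.92]
```

>>> {"fn": "carry_out", "kwargs": {"plan": [0,0,0,-0.92,-4.41,0,0.35,0,0,0,-0.92,-4.41,0,0.35,0,0,0,-0.92,-4.41,0,0.35,0,0,0,-0.92,-4.41,0,0.35,0,0,0,-0.92,-4.41,0,0.35,0,0,0,0,0,2,0.35,0,0,0,0,0,0,0.35,0,0,0,0,0,0,0.35]}}

```text
time_s: 30.3
position: [0.4365, 0.3074, 0.0779]
tool_rot: [0.999, -0.054, -0.001, 0.001]
ft_force: [-0.4, 0.1, -0.0]
finger_gap: 0.0567
gripper_force: 0.0
```

```bash
cat > potview.py <<'E'
from h import *
im,d=read_camera("top"); b=toB(cloud("top",d))*1000; hsv=cv2.cvtColor(im,cv2.COLOR_BGR2HSV)
m=((hsv[...,2]>115)&(hsv[...,1]<45)&(abs(b[...,0])<36)&(b[...,2]>55)&(b[...,1]>-113)&(b[...,1]<113)).astype(np.uint8)
k,l,s,c=cv2.connectedComponentsWithStats(m)
for i in range(1,k):
    if s[i,4]>60: q=b[l==i]; print(s[i],rect(q),np.median(q[:,2]).round(1),np.percentile(q[:,1],[1,99]).round(1))
for y in range(-114,114,6):
    w=(abs(b[...,0])<20)&(abs(b[...,1]-y)<3); print(y,np.median(b[w][:,2]).round(0),end="; ")
E
python3 potview.py; python3 - <<'E'
from h import *
plan(T(.4368,.3087,.003,-6.0)); ingots()
E
```

```text
[312 287  15  33 437] [-0.9078 22.7269 63.504  27.0018  7.5041] 67.5 [ 6.9 38. ]
[ 340  288   42   35 1269] [  2.3885 -60.8478  79.1613  64.6165 -89.9293] 68.9 [-99.2 -22.1]
-114 47.0; -108 39.0; -102 65.0; -96 68.0; -90 68.0; -84 67.0; -78 68.0; -72 87.0; -66 88.0; -60 88.0; -54 88.0; -48 86.0; -42 68.0; -36 68.0; -30 68.0; -24 67.0; -18 40.0; -12 39.0; -6 40.0; 0 39.0; 6 40.0; 12 68.0; 18 68.0; 24 67.0; 30 68.0; 36 67.0; 42 40.0; 48 40.0; 54 40.0; 60 39.0; 66 40.0; 72 40.0; 78 39.0; 84 40.0; 90 39.0; 96 40.0; 102 40.0; 108 39.0; at [0.4372 0.3074 0.0787] yaw -6.25 tilt fix [0.07 0.04 0.  ] F [ 0.4 -0.5 -0.1] gap 0.0565 gf 0.0 t 30.4
1 x turn -0.25
3 x shift [-0.02, -0.04, 3.36]  total [-0.05, -0.13, 10.07]
scene 615 z 0.0272 [ 0.4348  0.3093  0.0634  0.0273 -5.3177]
```

>>> {"fn": "carry_out", "kwargs": {"plan": [0,0,-0.2,0,-0.13,4,0.35,0,0,0,0,0,3,0.35,0,0,0,0,0,2,0.35,0,0,0,0,0,1,0.35,0,0,0,0,0,0,0.9,0,0,0,0,0,0,0.9,0,0,0,0,0,0,0.9,0,0,0,0,0,0,0.9], "force": 30}}

```text
time_s: 31.25
position: [0.4379, 0.3103, -0.0199]
tool_rot: [0.999, -0.052, 0.001, -0.0]
ft_force: [0.5, 0.2, 0.6]
finger_gap: 0.0327
gripper_force: 0.0
```

>>> {"fn": "carry_out", "kwargs": {"plan": [0,0,0,0,0,0,0.9,0,0,0,0,0,0,0.9]}}

```text
time_s: 31.45
position: [0.4377, 0.31, -0.0202]
tool_rot: [0.999, -0.052, 0.001, -0.0]
ft_force: [-1.6, -2.1, 5.3]
finger_gap: 0.0272
gripper_force: 30.0
```

>>> {"fn": "carry_out", "kwargs": {"plan": [0,0,0,0,0,-2,0.9,0,0,0,0,0,-4,0.9,0,0,0,0,0,-4,0.9,0,0,0,0,0,0,0.9,0,0,0,0,0,0,0.9]}}

```text
time_s: 31.95
position: [0.4376, 0.3101, 0.0797]
tool_rot: [0.999, -0.052, 0.001, -0.0]
ft_force: [-0.1, -1.0, -2.7]
finger_gap: 0.0276
gripper_force: 30.0
```

```bash
python3 - <<'E'
from h import *
plan(TB(0,77,110),step=4.6)
E
```

```text
at [0.4376 0.3101 0.0797] yaw -5.97 tilt fix [-0.04 -0.09  0.  ] F [-0.1 -1.  -2.7] gap 0.0276 gf 30.0 t 31.9
4 x shift [1.11, 4.18, -0.13]  total [4.46, 16.7, -0.53]
```

Place depth: reported −0.020 + 0.040 = 0.020.

>>> {"fn": "carry_out", "kwargs": {"plan": [0,0,0.1,1.11,4.18,-0.13,0.9,0,0,0,1.11,4.18,-0.13,0.9,0,0,0,1.11,4.18,-0.13,0.9,0,0,0,1.11,4.18,-0.13,0.9,0,0,0,0,0,0,0.9,0,0,0,0,0,0,0.9,0,0,0,0,0,0,0.9]}}

```text
time_s: 32.65
position: [0.4629, 0.14, 0.0834]
tool_rot: [0.999, -0.052, -0.001, -0.0]
ft_force: [-0.6, -0.3, -1.2]
finger_gap: 0.0277
gripper_force: 30.0
```

```bash
python3 - <<'E'
from h import *
plan(TB(0,77,45)); print(toB(r.sense()["position"]))
E
```

```text
at [0.4629 0.14   0.0834] yaw -5.98 tilt fix [0.   0.08 0.  ] F [-0.6 -0.3 -1.2] gap 0.0277 gf 30.0 t 32.6
2 x shift [0.07, 0.03, 3.17]  total [0.13, 0.06, 6.34]
[-0.00132479  0.07759159  0.08342142]
```

>>> {"fn": "carry_out", "kwargs": {"plan": [0,0,0.1,0.13,0.06,2.5,0.9,0,0,0,0,0,2,0.9,0,0,0,0,0,1.2,0.9,0,0,0,0,0,0.6,0.9,0,0,0,0,0,0.1,0.9,0,0,0,0,0,0,0.9,0,0,0,0,0,0,0.56,0,0,0,0,0,0,0.56]}}

```text
time_s: 33.45
position: [0.4655, 0.1384, 0.0209]
tool_rot: [0.999, -0.054, 0.001, -0.0]
ft_force: [0.4, -0.5, 0.2]
finger_gap: 0.0353
gripper_force: 0.0
```

>>> {"fn": "carry_out", "kwargs": {"plan": [0,0,0,0,0,0,0.56,0,0,0,0,0,-2,0.56,0,0,0,0,0,-3,0.56,0,0,0,0,0,-3,0.56,0,0,0,0,0,-3,0.4,0,0,0,0,-4,-2,0.4,0,0,0,0,-4,0,0.4,0,0,0,0,-4,0,0.4]}}

```text
time_s: 34.25
position: [0.4786, 0.2589, 0.1516]
tool_rot: [0.999, -0.054, 0.001, -0.0]
ft_force: [-0.9, -0.6, -0.1]
finger_gap: 0.0517
gripper_force: 0.0
```

```bash
python3 potview.py; python3 - <<'E'
from h import *
plan(TB(0,25,110)); print(toB(r.sense()["position"]))
E
```

```text
[285 284  15  32 386] [ 2.0204 76.6281 61.991  24.3688 -0.1248] 67.6 [64.8 88.6]
[312 287  15  33 421] [-1.0871 22.4957 63.5857 26.6552  7.6629] 67.4 [ 6.8 38.1]
[ 340  288   42   35 1270] [  2.343  -60.897   79.295   64.6604  89.5644] 68.9 [-99.3 -22.1]
[228 367  16  25 131] [-26.983  107.7553  17.9823  10.342   -0.327 ] 584.0 [103.6 112.9]
-114 47.0; -108 40.0; -102 66.0; -96 67.0; -90 67.0; -84 68.0; -78 68.0; -72 88.0; -66 88.0; -60 88.0; -54 89.0; -48 85.0; -42 68.0; -36 68.0; -30 67.0; -24 67.0; -18 40.0; -12 39.0; -6 39.0; 0 40.0; 6 40.0; 12 68.0; 18 68.0; 24 67.0; 30 68.0; 36 66.0; 42 40.0; 48 39.0; 54 40.0; 60 39.0; 66 67.0; 72 68.0; 78 68.0; 84 68.0; 90 67.0; 96 40.0; 102 41.0; 108 293.0; at [0.477  0.2662 0.1511] yaw -5.86 tilt fix [-0.26 -0.06  0.  ] F [-4.6  4.1 -0.7] gap 0.052 gf 0.0 t 34.3
1 x turn 0.24
5 x shift [0.02, 3.59, 1.32]  total [0.08, 17.96, 6.61]
[-0.00076086  0.20457195  0.15113677]
```

Both are flat on the floor (tops at 67.5 mm). I straighten ingot_1's 7.6° by regrasping it with a matching yaw.

>>> {"fn": "carry_out", "kwargs": {"plan": [0,0,0.2,0,4.5,0.5,0.4,0,0,0,0,4.5,1,0.4,0,0,0,0,4.5,1,0.4,0,0,0,0,4.7,1,0.4,0,0,-7.6,0,0,0,0.45,0,0,0,0,0,0,0.45,0,0,0,0,0,0,0.45]}}

```text
time_s: 35.0
position: [0.4581, 0.0775, 0.1157]
tool_rot: [1.0, 0.01, 0.0, -0.0]
ft_force: [0.2, 1.4, -0.4]
finger_gap: 0.0482
gripper_force: 0.0
```

```bash
python3 - <<'E'
from h import *
t=TB(-1,22.5,45.5); plan((*t[:3],YAW+7.6)); print(toB(r.sense()["position"]))
E
```

```text
at [0.4581 0.0775 0.1157] yaw 1.1 tilt fix [-0.02 -0.05  0.  ] F [ 0.2  1.4 -0.4] gap 0.0482 gf 0.0 t 35.0
1 x turn -0.4
3 x shift [-0.02, -0.26, 3.17]  total [-0.05, -0.77, 9.52]
[0.00051751 0.01493037 0.11567699]
```

>>> {"fn": "carry_out", "kwargs": {"plan": [0,0,-0.3,0,-0.65,2,0.45,0,0,0,0,0,3,0.45,0,0,0,0,0,2.5,0.45,0,0,0,0,0,1.5,0.45,0,0,0,0,0,0.5,0.45,0,0,0,0,0,0,0.8,0,0,0,0,0,0,0.9,0,0,0,0,0,0,0.9]}}

```text
time_s: 35.8
position: [0.4585, 0.0835, 0.0212]
tool_rot: [1.0, 0.013, 0.001, -0.0]
ft_force: [0.2, -0.7, 0.2]
finger_gap: 0.0317
gripper_force: 0.0
```

>>> {"fn": "carry_out", "kwargs": {"plan": [0,0,0,0,0,0,0.9,0,0,0,0,0,0,0.9,0,0,0,0,0,-0.3,0.9,0,0,7.7,0,0,0,0.9,0,0,0,0,0,0,0.9,0,0,0,0,0,0.35,0.9,0,0,0,0,0,0,0.9]}}

```text
time_s: 36.5
position: [0.4583, 0.0831, 0.0205]
tool_rot: [0.999, -0.052, 0.001, 0.0]
ft_force: [-3.3, -1.2, 11.1]
finger_gap: 0.0278
gripper_force: 30.0
```

```bash
python3 - <<'E'
from h import *
plan(TB(-1,22.5,45)); print(toB(r.sense()["position"]))
E
```

```text
at [0.4583 0.0831 0.0205] yaw -5.97 tilt fix [ 0.01 -0.06 -0.  ] F [-3.3 -1.2 11.1] gap 0.0278 gf 30.0 t 36.5
1 x shift [-0.11, -0.2, 0.05]  total [-0.11, -0.2, 0.05]
[9.36004990e-05 2.05100453e-02 2.05250235e-02]
```

Resting on the floor (11 N). I release, rise, and head for the tamper.

>>> {"fn": "carry_out", "kwargs": {"plan": [0,0,0,0,0,-0.05,0.56,0,0,0,0,0,0,0.56,0,0,0,0,0,0,0.56,0,0,0,0,0,-2,0.56,0,0,0,0,0,-3.5,0.56,0,0,0,0,0,-4,0.4,0,0,0,0,0,-4,0.3,0,0,0,0,0,0,0.3]}}

```text
time_s: 37.3
position: [0.4606, 0.0839, 0.1603]
tool_rot: [0.999, -0.053, 0.004, -0.001]
ft_force: [0.2, 0.5, 0.1]
finger_gap: 0.0543
gripper_force: 0.0
```

```bash
python3 - <<'E'
from h import *
for n in("top","scene"):
    im,d=read_camera(n);P=cloud(n,d);z=P[...,2];hsv=cv2.cvtColor(im,cv2.COLOR_BGR2HSV)
    near=np.hypot(P[...,0]-.591,P[...,1]+.198)<.07
    f=near&(z>.005)&(z<.02)&(hsv[...,1]<60); t=near&(z>.122)&(z<.14); g=near&(z>.07)&(z<.125)
    print(n,"foot",rect(P[f]),"top",t.sum(),rect(P[t]),np.median(z[t]).round(4),"g",g.sum(),P[g].min(0).round(4),P[g].max(0).round(4))
plan(T(.591,-.1978,.16,-11),step=4.7)
E
```

```text
top foot [ 5.91800e-01 -1.98300e-01  6.00000e-02  5.81000e-02  7.91072e+01] top 146 [  0.5918  -0.1983   0.023    0.0226 -14.8921] 0.1273 g 141 [ 0.5788 -0.2075  0.0704] [ 0.6044 -0.1848  0.125 ]
scene foot [ 5.8920e-01 -1.9920e-01  6.2100e-02  6.1100e-02  7.8071e+01] top 0 [0. 0. 0. 0. 0.] nan g 13 [ 0.5757 -0.2091  0.0704] [ 0.5798 -0.1994  0.0845]
at [0.4581 0.0832 0.1556] yaw -6.13 tilt fix [-0.   -0.09  0.  ] F [-0.3 -0.2 -0.4] gap 0.0586 gf 0.0 t 37.4
1 x turn 4.87
7 x shift [2.63, 3.58, 0.29]  total [18.41, 25.04, 2.06]
  return _methods._mean(a, axis=axis, dtype=dtype,
  ret = ret.dtype.type(ret / rcount)
```

>>> {"fn": "carry_out", "kwargs": {"plan": [0,0,4.87,2.63,3.58,0,0.35,0,0,0,2.63,3.58,0,0.35,0,0,0,2.63,3.58,0,0.35,0,0,0,2.63,3.58,0,0.35,0,0,0,2.63,3.58,0,0.35,0,0,0,2.63,3.58,0,0.35,0,0,0,2.63,3.58,0.2,0.35,0,0,0,0,0,0,0.35]}}

```text
time_s: 38.2
position: [0.5927, -0.2031, 0.1497]
tool_rot: [0.995, -0.1, -0.002, 0.001]
ft_force: [-1.1, -0.1, -0.2]
finger_gap: 0.0568
gripper_force: 0.0
```

>>> {"fn": "carry_out", "kwargs": {"plan": [0,0,0,0,0,0,0.4,0,0,0,0,0,0,0.4]}}

```text
time_s: 38.4
position: [0.5932, -0.1948, 0.152]
tool_rot: [0.995, -0.095, -0.001, -0.0]
ft_force: [-0.3, -0.2, 0.6]
finger_gap: 0.053
gripper_force: 0.0
```

```bash
python3 potview.py; python3 - <<'E'
from h import *
plan(T(.5908,-.1985,.069,-11))
E
```

```text
[284 284  16  32 442] [ 1.41620e+00  7.72543e+01  6.34263e+01  2.73698e+01 -2.91000e-02] 67.4 [63.9 90.7]
[312 287  16  33 443] [-1.1194 21.2536 63.2485 27.4085 -0.3395] 67.5 [ 7.8 34.7]
[ 340  288   42   35 1269] [  2.5512 -60.9697  79.1703  64.4388  89.7294] 69.1 [-99.1 -22.1]
-114 48.0; -108 40.0; -102 65.0; -96 67.0; -90 68.0; -84 68.0; -78 68.0; -72 88.0; -66 88.0; -60 89.0; -54 88.0; -48 86.0; -42 67.0; -36 68.0; -30 68.0; -24 67.0; -18 40.0; -12 39.0; -6 40.0; 0 40.0; 6 41.0; 12 68.0; 18 68.0; 24 68.0; 30 67.0; 36 41.0; 42 40.0; 48 40.0; 54 40.0; 60 39.0; 66 67.0; 72 67.0; 78 68.0; 84 68.0; 90 67.0; 96 40.0; 102 40.0; 108 39.0; at [ 0.5934 -0.1946  0.1525] yaw -10.91 tilt fix [-0.03  0.07 -0.  ] F [0.1 0.6 0.1] gap 0.0527 gf 0.0 t 38.5
3 x shift [-0.06, 0.14, 3.62]  total [-0.18, 0.43, 10.85]
```

>>> {"fn": "carry_out", "kwargs": {"plan": [0,0,0,-0.18,0.4,1,0.4,0,0,0,0,0,3.5,0.4,0,0,0,0,0,3,0.4,0,0,0,0,0,2.5,0.4,0,0,0,0,0,0.7,0.4,0,0,0,0,0,0,0.8,0,0,0,0,0,0,0.95,0,0,0,0,0,0,0.95], "force": 40}}

```text
time_s: 39.25
position: [0.5922, -0.2001, 0.0479]
tool_rot: [0.995, -0.096, 0.001, 0.0]
ft_force: [1.5, -0.5, 0.4]
finger_gap: 0.0357
gripper_force: 0.0
```

>>> {"fn": "carry_out", "kwargs": {"plan": [0,0,0,0,0,0,0.95,0,0,0,0,0,0,0.95,0,0,0,0,0,0,0.95]}}

```text
time_s: 39.55
position: [0.5918, -0.2, 0.0472]
tool_rot: [0.995, -0.096, 0.001, 0.0]
ft_force: [0.1, 0.5, 5.4]
finger_gap: 0.024
gripper_force: 40.0
```

```bash
python3 - <<'E'
from h import *
plan(T(.5908,-.1985,.069,-11))
E
```

```text
at [ 0.5918 -0.2     0.0472] yaw -11.03 tilt fix [ 0.01 -0.08 -0.  ] F [0.1 0.5 5.4] gap 0.024 gf 40.0 t 39.5
1 x shift [-0.13, -0.13, 0.32]  total [-0.13, -0.13, 0.32]
```

>>> {"fn": "carry_out", "kwargs": {"plan": [0,0,0,0,0,-2,0.95,0,0,0,0,0,-4,0.95,0,0,0,0,0,-4,0.95,0,0,0,0,0,-2.5,0.95,0,0,-4.9,0,0,0,0.95,0,0,0,0,0,0,0.95]}}

```text
time_s: 40.15
position: [0.591, -0.1998, 0.1712]
tool_rot: [0.999, -0.053, -0.0, 0.0]
ft_force: [0.2, 0.2, -5.1]
finger_gap: 0.0238
gripper_force: 40.0
```

```bash
python3 - <<'E'
from h import *
w=toW([.001,-.061]); plan((*w,.165,YAW),step=4.6)
E
```

```text
at [ 0.591  -0.1998  0.1712] yaw -6.05 tilt fix [0.   0.01 0.  ] F [ 0.2  0.2 -5.1] gap 0.0238 gf 40.0 t 40.1
6 x shift [-2.69, -3.09, 0.1]  total [-16.11, -18.57, 0.62]
```

>>> {"fn": "carry_out", "kwargs": {"plan": [0,0,0,-2.69,-3.09,0,0.95,0,0,0,-2.69,-3.09,0,0.95,0,0,0,-2.69,-3.09,0,0.95,0,0,0,-2.69,-3.09,0,0.95,0,0,0,-2.69,-3.09,0,0.95,0,0,0,-2.69,-3.09,0,0.95,0,0,0,0,0,0,0.95,0,0,0,0,0,0,0.95]}}

```text
time_s: 40.95
position: [0.4496, 0.0021, 0.1705]
tool_rot: [0.999, -0.054, -0.001, 0.0]
ft_force: [1.1, -0.1, -5.5]
finger_gap: 0.0239
gripper_force: 40.0
```

```bash
python3 - <<'E'
from h import *
w=toW([.001,-.061]); plan((*w,.135,YAW),step=4.6)
p,d=read_camera("scene"); b=toB(cloud("scene",d))*1000; hsv=cv2.cvtColor(p,cv2.COLOR_BGR2HSV)
m=(hsv[...,1]<45)&(hsv[...,2]>90)&(b[...,2]>103)&(b[...,2]<140)&(abs(b[...,0])<60)&(abs(b[...,1]+61)<60)
print(m.sum(),np.percentile(b[m],[1,50,99],axis=0).round(1),rect(b[m]))
cv2.imwrite("pics/s10.png",cv2.resize(p[120:320,300:500],None,fx=3,fy=3))
E
```

```text
at [0.4496 0.0021 0.1705] yaw -6.15 tilt fix [0.04 0.06 0.  ] F [ 1.1 -0.1 -5.5] gap 0.0239 gf 40.0 t 41.0
1 x shift [0.09, 0.0, 3.55]  total [0.09, 0.0, 3.55]
668 [[-30.7 -86.6 124.1]
 [-10.6 -47.9 132.3]
 [ 26.3 -30.1 135.3]] [ -2.099  -58.6922  59.1509  58.71     0.6802]
```

View pics/s10.png

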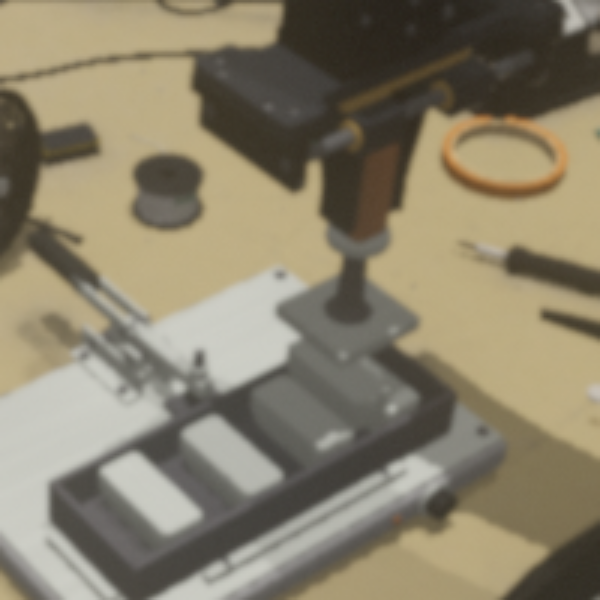

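Picture: tamper foot (348,315) is level over the rider, between the pot walls. I press down stepwise.

>>> {"fn": "carry_out", "kwargs": {"plan": [0,0,0,0.2,0,2,0.95,0,0,0,0,0,1.2,0.95,0,0,0,0,0,0.4,0.95,0,0,0,0,0,0.3,0.95,0,0,0,0,0,0.3,0.95,0,0,0,0,0,0,0.95], "force": 50}}

```text
time_s: 41.6
position: [0.4527, 0.0014, 0.1292]
tool_rot: [0.999, -0.054, 0.0, 0.0]
ft_force: [0.1, -0.1, -4.2]
finger_gap: 0.0237
gripper_force: 50.0
```

>>> {"fn": "carry_out", "kwargs": {"plan": [0,0,0,0,0,0.3,0.95,0,0,0,0,0,0.3,0.95,0,0,0,0,0,0.3,0.95,0,0,0,0,0,0.2,0.95,0,0,0,0,0,0,0.95]}}

```text
time_s: 42.1
position: [0.4523, 0.0015, 0.1179]
tool_rot: [0.999, -0.053, -0.0, 0.0]
ft_force: [0.1, -0.8, -3.9]
finger_gap: 0.0234
gripper_force: 50.0
```

>>> {"fn": "carry_out", "kwargs": {"plan": [0,0,0,0,0,0.2,0.95,0,0,0,0,0,0.2,0.95,0,0,0,0,0,0.1,0.95,0,0,0,0,0,0,0.95]}}

```text
time_s: 42.5
position: [0.4533, 0.0015, 0.1151]
tool_rot: [0.999, -0.054, 0.001, 0.0]
ft_force: [-5.4, -0.3, 15.5]
finger_gap: 0.0236
gripper_force: 50.0
```

```bash
python3 - <<'E'
from h import *
plan((*toW([.001,-.061]),.115,YAW))
for n in("scene","top"):
    p,d=read_camera(n); b=toB(cloud(n,d))*1000; hsv=cv2.cvtColor(p,cv2.COLOR_BGR2HSV)
    for y in range(-110,0,8):
        w=(abs(b[...,0])<29)&(abs(b[...,1]-y)<4)&(hsv[...,1]<45)&(b[...,2]<100); print(y,w.sum(),np.median(b[w][:,2]).round(0) if w.any() else "",end="; ")
    if n=="scene": cv2.imwrite("pics/s11.png",cv2.resize(p[120:320,300:500],None,fx=3,fy=3))
E
```

```text
at [0.4533 0.0015 0.1151] yaw -6.15 tilt fix [ 0.01 -0.09 -0.  ] F [-5.4 -0.3 15.5] gap 0.0236 gf 50.0 t 42.5
1 x shift [-0.28, -0.02, 0.01]  total [-0.28, -0.02, 0.01]
-110 57 -761.0; -102 94 -759.0; -94 71 -758.0; -86 130 75.0; -78 146 71.0; -70 113 74.0; -62 155 76.0; -54 214 78.0; -46 149 77.0; -38 135 77.0; -30 215 70.0; -22 309 59.0; -14 111 41.0; -6 0 ; -110 0 ; -102 0 ; -94 0 ; -86 0 ; -78 4 78.0; -70 1 78.0; -62 0 ; -54 0 ; -46 0 ; -38 0 ; -30 1 67.0; -22 5 70.0; -14 9 41.0; -6 3 39.0;
```

View pics/s11.png

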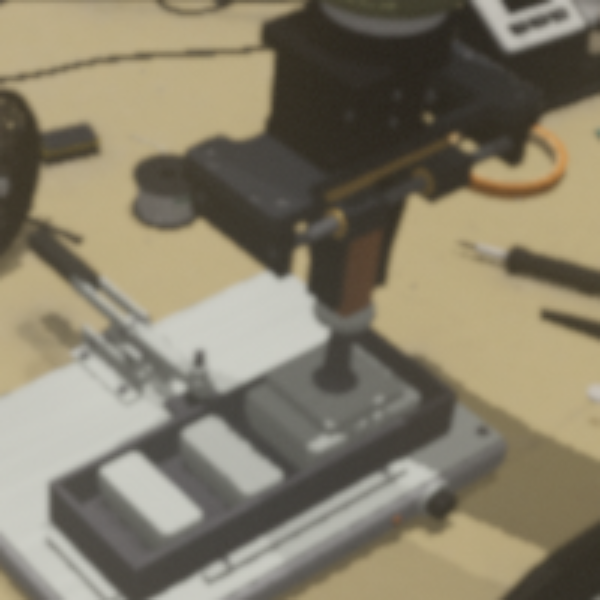

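Picture: the foot (338,385) sits at rim level, with its top at 77 mm and the sole at about 67.5. I give one slightly firmer press, then lift and check.

>>> {"fn": "carry_out", "kwargs": {"plan": [0,0,0,0,0,0.1,0.95,0,0,0,0,0,0,0.95,0,0,0,0,0,-1,0.95,0,0,0,0,0,-2,0.95,0,0,0,0,0,-3,0.95,0,0,0,3,3.5,0,0.95,0,0,0,3,3.5,0,0.95,0,0,0,3,3.5,0,0.95]}}

```text
time_s: 43.4
position: [0.5318, -0.114, 0.1727]
tool_rot: [0.999, -0.053, 0.0, 0.0]
ft_force: [1.7, 0.8, -4.5]
finger_gap: 0.024
gripper_force: 50.0
```

>>> {"fn": "carry_out", "kwargs": {"plan": [0,0,0,3,3.5,0,0.95,0,0,4.9,2.5,3.2,0,0.95,0,0,0,0,0,0,0.95,0,0,0,0,0,0,0.95]}}

```text
time_s: 43.8
position: [0.5782, -0.1856, 0.1714]
tool_rot: [0.995, -0.097, -0.001, -0.0]
ft_force: [-0.4, 1.4, -4.3]
finger_gap: 0.0238
gripper_force: 50.0
```

```bash
python3 potview.py; python3 - <<'E'
from h import *
plan((.5918,-.2,.0472,-11))
im,d=read_camera("top"); cv2.imwrite("pics/t12.png",cv2.resize(im[260:340,250:410],None,fx=5,fy=5))
E
```

```text
[284 283  16  33 444] [ 1.6114 77.2762 63.2615 27.4389 -0.0874] 67.4 [63.9 90.7]
[312 287  16  34 440] [-2.1722 21.1982 65.2528 27.5    -0.3929] 67.5 [ 7.8 34.7]
[ 338  288   45   35 1333] [  3.0443 -59.2532  83.5507  65.7207  89.6747] 67.5 [-100.3  -18.5]
-114 47.0; -108 40.0; -102 67.0; -96 67.0; -90 67.0; -84 68.0; -78 68.0; -72 67.0; -66 67.0; -60 67.0; -54 68.0; -48 67.0; -42 67.0; -36 68.0; -30 68.0; -24 68.0; -18 65.0; -12 40.0; -6 40.0; 0 39.0; 6 41.0; 12 68.0; 18 68.0; 24 68.0; 30 67.0; 36 42.0; 42 39.0; 48 40.0; 54 40.0; 60 39.0; 66 67.0; 72 67.0; 78 68.0; 84 67.0; 90 67.0; 96 40.0; 102 39.0; 108 39.0; at [ 0.5781 -0.1843  0.1718] yaw -10.99 tilt fix [-0.04  0.06 -0.  ] F [-0.   1.4 -3.8] gap 0.0238 gf 50.0 t 43.9
4 x shift [0.41, 0.32, 3.11]  total [1.64, 1.28, 12.46]
```

All five tops are at 67–68 mm, so all are flat. Now I stand the tamper back.

>>> {"fn": "carry_out", "kwargs": {"plan": [0,0,0,1.5,1.2,0,0.95,0,0,0,0,0,4,0.95,0,0,0,0,0,4,0.95,0,0,0,0,0,2.5,0.95,0,0,0,0,0,1.3,0.95,0,0,0,0,0,0.3,0.95,0,0,0,0,0,0.2,0.95,0,0,0,0,0,0,0.95]}}

```text
time_s: 44.7
position: [0.5918, -0.1997, 0.0508]
tool_rot: [0.995, -0.096, 0.001, 0.0]
ft_force: [0.7, 0.2, -4.7]
finger_gap: 0.0237
gripper_force: 50.0
```

>>> {"fn": "carry_out", "kwargs": {"plan": [0,0,0,0,0,0.1,0.95,0,0,0,0,0,0,0.95]}}

```text
time_s: 44.9
position: [0.5912, -0.1998, 0.0491]
tool_rot: [0.995, -0.096, 0.001, 0.0]
ft_force: [0.8, 0.7, -4.9]
finger_gap: 0.0236
gripper_force: 50.0
```

>>> {"fn": "carry_out", "kwargs": {"plan": [0,0,0,0,0,0.1,0.95,0,0,0,0,0,0.1,0.95,0,0,0,0,0,0,0.95]}}

```text
time_s: 45.2
position: [0.5912, -0.1998, 0.0473]
tool_rot: [0.995, -0.096, 0.001, 0.0]
ft_force: [-2.1, 0.4, 5.4]
finger_gap: 0.0238
gripper_force: 50.0
```

Sole on the bench (force turned to +5 N). I release and rise.

>>> {"fn": "carry_out", "kwargs": {"plan": [0,0,0,0,0,0,0.6,0,0,0,0,0,0,0.45,0,0,0,0,0,0,0.45,0,0,0,0,0,0,0.45,0,0,0,0,0,-2,0.45,0,0,0,0,0,-4,0.45,0,0,0,0,0,-4,0.45,0,0,0,0,0,0,0.45]}}

```text
time_s: 46.0
position: [0.594, -0.2005, 0.1526]
tool_rot: [0.995, -0.096, 0.005, 0.001]
ft_force: [0.4, 0.3, -1.1]
finger_gap: 0.0479
gripper_force: 0.0
```

```bash
python3 - <<'E'
from h import *
plan(TB(202,0,190),TB(202,0,55),step=4.7)
p,d=read_camera("scene"); b=toB(cloud("scene",d))*1000
for x in range(160,236,12):
    k=b[(abs(b[...,0]-x)<6)&(abs(b[...,1])<12)&(b[...,2]>45)&(b[...,2]<120)]; print(x,len(k),np.percentile(k[:,2],90).round(1) if len(k) else "",end="; ")
E
```

```text
at [ 0.594  -0.2005  0.1526] yaw -11.04 tilt fix [ 0.05 -0.55 -0.  ] F [ 0.4  0.3 -1.1] gap 0.0479 gf 0.0 t 46.0
1 x turn -4.94
6 x shift [0.61, -4.12, -0.21]  total [3.69, -24.7, -1.24]
3 x shift [0.0, -0.0, 4.5]  total [0.0, -0.0, 13.5]
160 64 80.1; 172 50 81.8; 184 47 81.5; 196 44 81.0; 208 45 81.1; 220 26 81.0; 232 0 ;
```

>>> {"fn": "carry_out", "kwargs": {"plan": [0,0,-4.9,0,0,0,0.45,0,0,0,0.61,-4.12,-0.2,0.5,0,0,0,0.61,-4.12,0,0.5,0,0,0,0.61,-4.12,0,0.5,0,0,0,0.61,-4.12,0,0.5,0,0,0,0.61,-4.12,0,0.5,0,0,0,0.61,-4.12,0,0.5,0,0,0,0,0,0,0.5]}}

```text
time_s: 46.85
position: [0.653, 0.0507, 0.1466]
tool_rot: [0.999, -0.049, -0.001, -0.002]
ft_force: [0.2, 0.4, -0.1]
finger_gap: 0.0434
gripper_force: 0.0
```

>>> {"fn": "carry_out", "kwargs": {"plan": [0,0,0,0,0,2,0.5,0,0,0,0,0,0,0.5,0,0,0,0,0,0,0.5]}}

```text
time_s: 47.15
position: [0.6529, 0.0415, 0.1274]
tool_rot: [0.999, -0.054, -0.001, 0.0]
ft_force: [0.2, -0.3, 0.3]
finger_gap: 0.0437
gripper_force: 0.0
```

```bash
python3 - <<'E'
from h import *
plan(TB(202,0,55))
E
```

```text
at [0.6529 0.0415 0.1274] yaw -6.17 tilt fix [0.04 0.11 0.  ] F [ 0.2 -0.3  0.3] gap 0.0437 gf 0.0 t 47.1
3 x shift [0.13, -0.0, 3.25]  total [0.4, -0.01, 9.74]
```

>>> {"fn": "carry_out", "kwargs": {"plan": [0,0,0,0.4,0,4,0.5,0,0,0,0,0,3.5,0.5,0,0,0,0,0,2,0.5,0,0,0,0,0,0.2,0.5,0,0,0,0,0,0,0.9,0,0,0,0,0,0,0.95,0,0,0,0,0,0,0.95,0,0,0,0,0,0,0.95], "force": 25}}

```text
time_s: 47.95
position: [0.6582, 0.0418, 0.0325]
tool_rot: [0.999, -0.054, 0.001, -0.0]
ft_force: [0.2, 0.2, -0.5]
finger_gap: 0.019
gripper_force: 0.0
```

>>> {"fn": "carry_out", "kwargs": {"plan": [0,0,0,0,0,0,0.95,0,0,0,0,0,0,0.95]}}

```text
time_s: 48.15
position: [0.6581, 0.0412, 0.032]
tool_rot: [0.999, -0.054, 0.001, 0.0]
ft_force: [0.5, -2.4, 2.4]
finger_gap: 0.0157
gripper_force: 25.0
```

```bash
python3 - <<'E'
from h import *
plan(TB(202,0,55))
E
```

```text
at [0.6581 0.0412 0.032 ] yaw -6.16 tilt fix [ 0.03 -0.08 -0.  ] F [ 0.5 -2.4  2.4] gap 0.0157 gf 25.0 t 48.1
1 x shift [-0.13, 0.01, 0.2]  total [-0.13, 0.01, 0.2]
```

>>> {"fn": "carry_out", "kwargs": {"plan": [0,0,0,-0.05,0,-0.6,0.95,0,0,0,-0.1,0,-0.65,0.95,0,0,0,-0.15,0,-0.65,0.95,0,0,0,-0.2,0,-0.65,0.95,0,0,0,-0.25,0,-0.6,0.95,0,0,0,-0.35,0,-0.6,0.95,0,0,0,-0.45,0,-0.55,0.95,0,0,0,-0.6,0,-0.5,0.95]}}

```text
time_s: 48.95
position: [0.6369, 0.0434, 0.0801]
tool_rot: [0.999, -0.054, 0.001, 0.0]
ft_force: [4.8, -4.2, -3.3]
finger_gap: 0.0157
gripper_force: 25.0
```

```bash
python3 - <<'E'
from h import *
W=[(168,130),(149,133),(140,133)]
plan(*[TB(x,0,z-19) for x,z in W],step=9); print(toB(r.sense()["position"])*1000+[0,0,44])
E
```

```text
at [0.6369 0.0434 0.0801] yaw -6.17 tilt fix [ 0.02 -0.13 -0.  ] F [ 4.8 -4.2 -3.3] gap 0.0157 gf 25.0 t 49.0
1 x shift [-1.39, 0.01, -0.59]  total [-1.39, 0.01, -0.59]
1 x shift [-1.9, -0.0, -0.3]  total [-1.9, -0.0, -0.3]
1 x shift [-0.9, 0.0, -0.0]  total [-0.9, 0.0, -0.0]
[1.81923809e+02 5.08915355e-02 1.24082973e+02]
```

>>> {"fn": "carry_out", "kwargs": {"plan": [0,0,0,-0.7,0,-0.35,0.95,0,0,0,-0.7,0,-0.25,0.95,0,0,0,-0.95,0,-0.15,0.95,0,0,0,-0.95,0,-0.15,0.95,0,0,0,-0.5,0,0,0.95,0,0,0,-0.4,0,0,0.95,0,0,0,-0.1,0,0,0.95,0,0,0,0,0,0,0.95]}}

```text
time_s: 49.75
position: [0.5949, 0.0479, 0.0908]
tool_rot: [0.999, -0.054, 0.002, 0.0]
ft_force: [1.9, -5.3, 9.5]
finger_gap: 0.016
gripper_force: 25.0
```

```bash
python3 - <<'E'
from h import *
plan(TB(140,0,114)); print(toB(r.sense()["position"])*1000+[0,0,44])
E
```

```text
at [0.5949 0.0479 0.0908] yaw -6.18 tilt fix [ 0.03 -0.25 -0.  ] F [ 1.9 -5.3  9.5] gap 0.016 gf 25.0 t 49.8
1 x shift [0.03, 0.01, 0.18]  total [0.03, 0.01, 0.18]
[1.39666977e+02 7.49428532e-02 1.34798898e+02]
```

>>> {"fn": "carry_out", "kwargs": {"plan": [0,0,0,-0.3,0,0.1,0.95,0,0,0,0,0,0,0.95,0,0,0,0,0,0,0.5,0,0,0,0,0,0,0.4,0,0,0,0,0,0,0.3,0,0,0,0,0,0,0.3,0,0,0,0,0,0,0.3]}}

```text
time_s: 50.45
position: [0.5901, 0.0493, 0.087]
tool_rot: [0.999, -0.053, -0.0, -0.0]
ft_force: [0.0, 0.5, 0.8]
finger_gap: 0.0477
gripper_force: 0.0
```

>>> {"fn": "carry_out", "kwargs": {"plan": [0,0,0,0,0,-3,0.3,0,0,0,0,0,-4,0.3,0,0,0,0,0,-4,0.3,0,0,0,-3,3,0,0.3,0,0,0,-4,3,0,0.3,0,0,0,-4,3,0,0.3,0,0,0,-4,3,0,0.3,0,0,0,-3,4,0,0.3]}}

```text
time_s: 51.25
position: [0.3923, -0.0906, 0.1972]
tool_rot: [0.999, -0.053, 0.0, -0.0]
ft_force: [1.3, -1.2, 0.7]
finger_gap: 0.061
gripper_force: 0.0
```

>>> {"fn": "carry_out", "kwargs": {"plan": [0,0,0,-3,4,0,0.3,0,0,0,-2,4,0,0.3,0,0,0,0,4,0,0.3,0,0,0,0,0,0,0.3,0,0,0,0,0,0,0.3]}}

```text
time_s: 51.75
position: [0.3317, -0.205, 0.1972]
tool_rot: [0.999, -0.054, 0.0, -0.0]
ft_force: [0.1, 0.3, 0.4]
finger_gap: 0.0607
gripper_force: 0.0
```

```bash
python3 potview.py; python3 - <<'E'
from h import *
print(r.sense()["position"],r.sense()["time_s"])
for n in("top","scene"):
    im,d=read_camera(n);P=cloud(n,d);b=toB(P)*1000;x,y,z=[b[...,i] for i in range(3)];hsv=cv2.cvtColor(im,cv2.COLOR_BGR2HSV)
    g=(abs(x-140)<35)&(abs(y)<25)&(z>100)&(z<185)&(hsv[...,2]<90); print("grip",[np.percentile(b[g],q,axis=0).round(1).tolist() for q in(2,50,98)])
    rim=(abs(z-68)<3)&(abs(x)<60)&(abs(y)<140)&(hsv[...,2]<110); print("rim",rect(b[rim]))
    if n=="scene": cv2.imwrite("pics/s13.png",cv2.resize(im[120:340,260:500],None,fx=2.6,fy=2.6))
E
```

```text
[284 284  16  32 442] [ 1.75590e+00  7.72299e+01  6.28437e+01  2.73246e+01 -3.70000e-02] 67.4 [63.9 90.6]
[312 287  16  33 438] [-1.3148 21.1963 63.0826 27.4007 -0.6329] 67.5 [ 7.9 34.6]
[ 338  288   45   35 1322] [  3.3011 -59.4389  84.1977  65.1224  88.6815] 67.4 [-100.   -18.6]
-114 48.0; -108 39.0; -102 67.0; -96 67.0; -90 67.0; -84 68.0; -78 67.0; -72 68.0; -66 67.0; -60 68.0; -54 68.0; -48 67.0; -42 67.0; -36 68.0; -30 67.0; -24 67.0; -18 64.0; -12 39.0; -6 40.0; 0 39.0; 6 41.0; 12 68.0; 18 67.0; 24 68.0; 30 68.0; 36 42.0; 42 39.0; 48 39.0; 54 39.0; 60 40.0; 66 67.0; 72 68.0; 78 68.0; 84 67.0; 90 68.0; 96 40.0; 102 39.0; 108 40.0; [ 0.3319591  -0.20423607  0.19717353] 51.8
grip [[109.7, -6.4, 102.0], [139.0, 1.0, 134.1], [156.1, 8.5, 156.8]]
rim [  1.2905  -0.4487 238.7753  81.7772  89.9735]
grip [[125.5, -3.3, 100.9], [137.0, 4.6, 127.6], [148.7, 8.6, 153.9]]
rim [ -1.389    0.7813 238.4212  83.8534  89.9296]
```

View pics/s13.png

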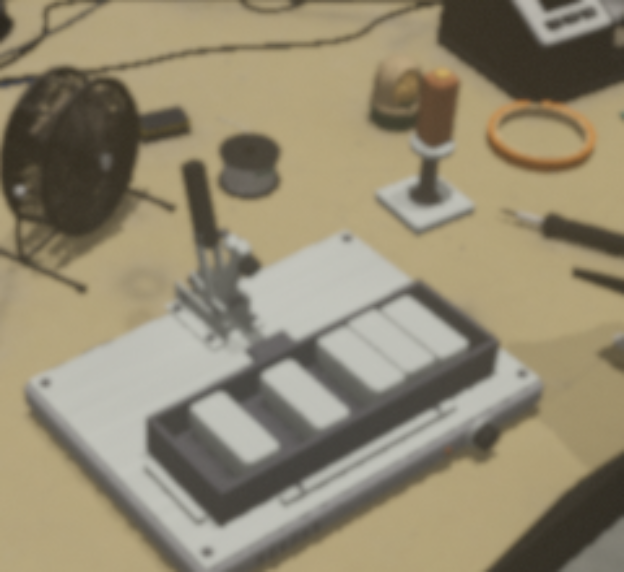

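Picture: all five ingots are flat (200–470, 320–430), the tamper stands at (430,150) and the pot is in its rails. The clamp handle (200,200) stands about 5 mm short of its starting pose, so I nudge it to its stop.

```bash
python3 - <<'E'
from h import *
plan(TB(185,0,222),TB(185,0,125),step=4.7)
E
```

```text
at [ 0.3322 -0.2038  0.1972] yaw -6.03 tilt fix [-0.    0.01 -0.  ] F [-0.3 -0.1 -0.6] gap 0.0607 gf 0.0 t 51.9
9 x shift [3.11, -3.09, 0.0]  total [27.98, -27.82, 0.02]
3 x shift [0.0, -0.0, 3.23]  total [0.0, -0.0, 9.7]
```

>>> {"fn": "carry_out", "kwargs": {"plan": [0,0,0,3.5,-3.48,0,1,0,0,0,3.5,-3.48,0,1,0,0,0,3.5,-3.48,0,1,0,0,0,3.5,-3.48,0,1,0,0,0,3.5,-3.48,0,1,0,0,0,3.5,-3.48,0,1,0,0,0,3.5,-3.48,0,1,0,0,0,3.5,-3.48,0,1]}}

```text
time_s: 52.7
position: [0.6411, 0.0449, 0.197]
tool_rot: [0.999, -0.053, -0.0, -0.0]
ft_force: [-0.5, 0.2, 0.7]
finger_gap: 0.0055
gripper_force: 0.0
```

>>> {"fn": "carry_out", "kwargs": {"plan": [0,0,0,0,0,0,1,0,0,0,0,0,0,1,0,0,0,0,0,3.5,1,0,0,0,0,0,3.5,1,0,0,0,0,0,2.5,1,0,0,0,0,0,0,1,0,0,0,0,0,0,1]}}

```text
time_s: 53.4
position: [0.6399, 0.0416, 0.1035]
tool_rot: [0.999, -0.054, 0.0, 0.0]
ft_force: [0.6, 0.0, 0.2]
finger_gap: 0.0006
gripper_force: 0.0
```

```bash
python3 - <<'E'
from h import *
plan(TB(160,0,125)); print(toB(r.sense()["position"])*1000)
E
```

```text
at [0.6399 0.0416 0.1035] yaw -6.16 tilt fix [ 0.01 -0.04 -0.  ] F [0.6 0.  0.2] gap 0.0006 gf 0.0 t 53.4
1 x shift [-2.51, -0.14, 0.35]  total [-2.51, -0.14, 0.35]
[185.08395368  -1.42815348 103.52925111]
```

>>> {"fn": "carry_out", "kwargs": {"plan": [0,0,0,-0.8,-0.14,0.2,1,0,0,0,-0.6,0,0,1,0,0,0,-0.4,0,0,1,0,0,0,-0.3,0,0,1,0,0,0,-0.3,0,0,1,0,0,0,0,0,0,1]}}

```text
time_s: 54.0
position: [0.6159, 0.0461, 0.1004]
tool_rot: [0.999, -0.053, -0.0, 0.0]
ft_force: [-0.1, -0.8, -0.5]
finger_gap: 0.0006
gripper_force: 0.0
```

>>> {"fn": "carry_out", "kwargs": {"plan": [0,0,0,-0.3,0,0,1,0,0,0,-0.2,0,0,1,0,0,0,0,0,0,1]}}

```text
time_s: 54.3
position: [0.6109, 0.0466, 0.1001]
tool_rot: [0.999, -0.053, -0.0, 0.0]
ft_force: [0.7, 0.2, 0.6]
finger_gap: 0.0006
gripper_force: 0.1
```

```bash
cat > gr.py <<'E'
from h import *
s=r.sense(); print(toB(s["position"])*1000,s["ft_force"])
for n in("top","scene"):
    im,d=read_camera(n);b=toB(cloud(n,d))*1000;x,y,z=[b[...,i] for i in range(3)];hsv=cv2.cvtColor(im,cv2.COLOR_BGR2HSV)
    g=(abs(x-140)<35)&(abs(y)<25)&(z>100)&(z<170)&(hsv[...,2]<90); print("grip",g.sum(),[np.percentile(b[g],q,axis=0).round(1).tolist() for q in(2,50,98)] if g.any() else 0)
E
python3 gr.py
```

```text
[155.73276754   0.44439884 100.07561956] [0.67935164 0.15380034 0.6165755 ]
grip 0 0
grip 406 [[120.2, -5.8, 102.8], [137.3, 5.9, 145.5], [161.9, 13.0, 168.8]]
```

>>> {"fn": "carry_out", "kwargs": {"plan": [0,0,0,-0.2,0,0,1,0,0,0,-0.2,0,0,1,0,0,0,0,0,0,1]}}

```text
time_s: 54.7
position: [0.6086, 0.0468, 0.1006]
tool_rot: [0.999, -0.054, 0.002, -0.0]
ft_force: [7.4, -0.4, -3.4]
finger_gap: 0.0005
gripper_force: 3.9
```

>>> {"fn": "carry_out", "kwargs": {"plan": [0,0,0,-0.2,0,0,1,0,0,0,-0.1,0,0,1,0,0,0,0,0,0,1]}}

```text
time_s: 55.0
position: [0.6073, 0.0469, 0.101]
tool_rot: [0.999, -0.054, 0.003, -0.0]
ft_force: [14.7, -0.1, -6.0]
finger_gap: 0.0008
gripper_force: 7.7
```

Stop reached (force climbing). I back off and retreat.

>>> {"fn": "carry_out", "kwargs": {"plan": [0,0,0,1,0,0,1,0,0,0,2,0,0,1,0,0,0,0,0,-4,1,0,0,0,0,0,-4,1,0,0,0,0,0,-2,1,0,0,0,-3.5,3.5,0,1,0,0,0,-3.5,3.5,0,1,0,0,0,-3.5,3.5,0,1]}}

```text
time_s: 55.8
position: [0.5168, -0.0499, 0.1999]
tool_rot: [0.999, -0.053, -0.0, -0.0]
ft_force: [0.6, -0.4, 0.7]
finger_gap: 0.0006
gripper_force: 0.0
```

>>> {"fn": "carry_out", "kwargs": {"plan": [0,0,0,-3.5,3.5,0,0.5,0,0,0,-3.5,3.5,0,0.5,0,0,0,-3.5,3.5,0,0.5,0,0,0,-3.5,3.5,0,0.5,0,0,0,-3.5,3.5,0,0.5,0,0,0,0,0,0,0.5,0,0,0,0,0,0,0.5]}}

```text
time_s: 56.5
position: [0.3253, -0.2047, 0.2005]
tool_rot: [0.999, -0.055, 0.0, -0.0]
ft_force: [-0.0, 0.4, 0.5]
finger_gap: 0.0418
gripper_force: 0.0
```

```bash
python3 gr.py; python3 potview.py | head -3
```

```text
[-101.57215115 -279.7440324   200.49016927] [-0.03427093  0.4416048   0.47159028]
grip 111 [[119.4, -6.8, 111.6], [130.7, 1.7, 151.7], [141.5, 8.5, 156.3]]
grip 193 [[118.0, -4.0, 102.0], [125.8, 5.2, 133.7], [135.1, 8.6, 154.0]]
[284 284  16  32 442] [1.48970e+00 7.71921e+01 6.30383e+01 2.72883e+01 4.10000e-02] 67.5 [63.9 90.6]
[312 287  16  33 439] [-1.2433 21.2086 63.3121 27.6161 -0.3197] 67.3 [ 7.9 34.7]
[ 338  288   45   35 1325] [  3.2712 -59.3675  84.0263  65.1811  88.8741] 67.4 [-100.2  -18.6]
```

```bash
python3 -c "
from plant import workorder
print(workorder.sign_off())"
```

```text
the job is handed in; nothing more can be done
None
```

The job is handed in at about 57 s: all five ingots, including the rider, lie flat on the pot floor, the tamper stands upright on the bench, and the pot is in its rails with the clamp open at its stop, slightly past its starting angle.

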